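Set the adjustable shelf rack and stow pans and jars

TASK

Set up the adjustable rack: lift its shelf until the buttons of both legs snap out through the next holes up, and pull its side wing out until its button snaps up too. Then slide every steamer pan in under the shelf between the legs, wholly beneath it and with the handle left pointing out on the open side, and stand every spice jar upright in the wing's tray. Leave the board, the saucer and the ladle where they are and knock nothing over.

Things in the scene. Friction and masses are not known exactly. Their poses are not given: they have to be found in the camera images.
- under (a point): Point on the worktop centred under the shelf of the fixed rack; rack axes: z up, wing comes out along +y, pans go in from the open -y side. Two 32 mm square telescopic legs (outer tubes 92 mm tall) at x = -175 and 175 mm, y = 0, on feet 36 by 190 by 14 mm; 318 mm clear between legs. The shelf covers x -195 to 195, y -100 to 100 mm.
- shelf (a joint): Height of the shelf (both legs together) above its lowest hole, m. Its underside is 90 mm plus this above the worktop, deck top 22 mm higher. Next hole up: 0.060; stop 0.067. Starts between holes, buttons hidden, held by friction: about 17 N lifts it, 7 N pushes it down (at 0 it locks for good). A tin and a bowl fixed on the deck, 105 mm either side of the handle, stand 60 mm tall.
- lift_handle (a point): Middle of the shelf's lifting handle, a steel bar 14 mm thick and 110 mm long along the rack's x, its middle 42 mm above the deck, centred on the shelf; moves with the shelf; axes of the rack.
- pin_near (a joint): Sprung steel button of the shelf's near (-x) leg (9 mm round), on the leg's outer face. Value in m: 0 = pressed in, hidden inside the outer tube; it springs out by itself to about 0.0085 when it meets a hole, and the leg is then locked both ways.
- pin_far (a joint): Sprung steel button of the shelf's far (+x) leg (9 mm round), on the leg's outer face. Value in m: 0 = pressed in, hidden inside the outer tube; it springs out by itself to about 0.0085 when it meets a hole, and the leg is then locked both ways.
- wing (a joint): How far the wing is pulled out, in m, along the rack's +y: its two 14 mm tubes slide in the shelf's 22 mm cross tubes. Starts nearly shut; the hole is at 0.090, stop at 0.098. About 5 N to move it.
- pull_bar (a point): Middle of the wing's pull bar, 14 mm thick, 114 mm long along the rack's x, 39 mm beyond the tray's outer rim (about 32 mm free between bar and rim); rides on the shelf, 10 mm above the shelf's underside; moves with wing and shelf; axes of the rack.
- pin_wing (a joint): Sprung steel button (9 mm round) on top of the shelf's cross tube at x = -150 mm, y = 80 mm, which holds the wing. Value in m: 0 = pressed in and hidden; springs up to about 0.0085 when the wing meets its hole, and the wing is then locked.
- tray (a point): Centre of the floor of the wing's shallow tray (floor 6 mm above the shelf's underside, inside 268 mm along x by 80 mm along y, rims 9 mm above the floor); axes of the rack. Moves with wing and shelf; hidden under the deck until the wing is out.
- pan_a: Lidded aluminium steamer pan, one rigid piece, 0.45 kg, best slid on the worktop (too heavy to lift level by its handle). Body 124 mm across, 84 mm tall; lid knob to 130 mm. Origin: centre of underside, z up. Straight black handle along its own -y, 20 mm wide, 14 mm tall, middle 60 mm above the underside, 65 to 205 mm from the axis. None if absent in this run.
- pan_a_grip (a point): Point in the middle of that pan's handle, 150 mm from the pan's axis and 60 mm above its underside; same axes as the pan.
- pan_b: Lidded aluminium steamer pan, one rigid piece, 0.45 kg, best slid on the worktop (too heavy to lift level by its handle). Body 124 mm across, 84 mm tall; lid knob to 130 mm. Origin: centre of underside, z up. Straight black handle along its own -y, 20 mm wide, 14 mm tall, middle 60 mm above the underside, 65 to 205 mm from the axis. None if absent in this run.
- pan_b_grip (a point): Point in the middle of that pan's handle, 150 mm from the pan's axis and 60 mm above its underside; same axes as the pan.
- jar_a: Glass spice jar with a red screw lid (closed), 85 mm tall, 48 mm across; lid 46 mm across, its top 20 mm. Stands upright, about 0.2 kg. Origin at the centre of its underside, z up. None if absent in this run.
- jar_b: Glass spice jar with a red screw lid (closed), 85 mm tall, 48 mm across; lid 46 mm across, its top 20 mm. Stands upright, about 0.2 kg. Origin at the centre of its underside, z up. None if absent in this run.
- jar_c: Glass spice jar with a red screw lid (closed), 85 mm tall, 48 mm across; lid 46 mm across, its top 20 mm. Stands upright, about 0.2 kg. Origin at the centre of its underside, z up. None if absent in this run.
- board: Bystander: acacia cutting board lying flat, 120 by 260 by 14 mm; origin at the centre of its underside.
- saucer: Bystander: blue saucer, 150 mm across, 20 mm high; origin at the centre of its underside.
- ladle: Bystander: steel ladle lying on the worktop; origin under its 84 mm bowl, handle 250 mm along its own +y.

How it is judged:
By the outcome, as a careful person would: the job done as asked, in the order asked, and still so for the second after the job is handed in, with the robot touching nothing.
Of pan_a, pan_b, jar_a, jar_b, jar_c only 4 to 5 are there at a start; the rules pass over those that are not, and their reading is None.
At some moment in a run one of pan_a, pan_b may be knocked a few centimetres aside while the robot is not near it.
It also fails if it takes over 210 s, if anything falls off the work surface, if the arm or the gripper's body presses on something with over 40 N, if the wrist force passes 120 N, or if a joint passes its speed limit or range.

ROBOT

A 6-joint arm with a two-finger parallel gripper is mounted at the origin on the work surface. World frame = base frame: x ahead of the robot, y to its left, z up, the work surface at z = 0. Lengths are in m, angles in rad, forces in N, time in s.
With the tool pointing down it reaches from about 0.425 to 1.125 m from the base axis. Payload 14.9 kg.
Tool frame: the origin (TCP) lies at the very end of the fingers, on their centre line; the grasp point (between the pads) lies 19 mm behind it (arm.hold_point_z is the distance from the TCP to the grasp point, in m); z points along the fingers, y is the line along which they close (so a half turn about z gives the same grasp; the last joint's range is limited). The gripper opens to 91 mm and grips with 3 to 60 N. Pads are 32 mm wide; open, the fingers measure 118 mm over their backs; the gripper's body (76 mm by 178 mm) begins 60 mm behind the grasp point.
Start: joints at [-1.319, 0.379, 1.734, -0, 1.028, -0.033], TCP at [0.197, -0.672, 0.192] pointing down, gripper open.
Joint ranges: [-2.77, 2.77], [-0.74, 2.19], [0, 2.66], [-1.06, 4.2], [0.31, 2.87], [-3.08, 3.08]. Speed limits (rad/s): [1.89, 1.89, 2.39, 3.14, 3.14, 3.14].

INTERFACE

Orientations are given as a rotation vector (axis times angle).
In Python, from cell import arm gives the robot as it stands.
- The arm moves only by the tool step_arm, never from a script. Its argument "plan" is a list that holds one entry, the list of rows, each a list of 6 numbers: the shift along the tool's x, y, z in mm, then the turn, a rotation vector about the tool's x, y, z in rad. In form: [[[tx, ty, tz, rx, ry, rz], ...]]. A call has 1 to 12 rows; each row is the pose to reach, as a shift and turn from the pose commanded when the call began, along the tool's axes at that moment; what a row does not reach only later rows make up. A row lasts 1/12 s, in which the tool goes at most 41.7 mm and 7.16 degrees, less where a joint would pass 70% of its speed; a pose out of reach is approached as far as the arm can. A call with a gripper value outside its range is refused whole. "fingers" is the opening, from -1 (shut) to 1 (fully open), set as the call begins (left out, the last holds). The fingers move at their own pace and stop on an object; "squeeze" is the grip in N (left out, the last holds). Time passes only in rows, so rows that repeat a pose let the fingers close. It gives the time, the measured TCP pose, the force, the opening and the grip force at its end, in the units of the state.
- arm.observe(): the state, without advancing time (a new reading comes with each control period).
- arm.snapshot(name): name is "side" or "top" or "wrist"; returns (picture, depth): 480x640x3 uint8, red, green, blue; 480x640 float32, m along the optical axis (not along the pixel's ray), 0 where there is no reading.
- arm.camera_model(name): a dict with "vertical_fov" (degrees; the focal length in pixels is half the picture's height over the tangent of half this angle, whatever the lens; pixels are square), "cx", "cy" (the principal point, pixels), "R" (3x3) and "t" (3): a world point X has camera coordinates R X + t. Camera axes: x right, y down, z forward; pixel columns grow to the right and rows downward; lengths in m; the calibration is good to about 2 mm. A picture is of the moment at which its call begins: read the wrist's pose just before it. camera_model takes no time and is no camera call; for the wrist camera it gives the pose at the moment of the call.
- arm.sign_off(): hands the job in; it is judged then, once.
The state is a dict: "t": time; "joint_pos": joint angles; "qd": joint speeds; "joint_torque": joint torques, N m; "eef_pos": TCP position; "orientation": TCP orientation; "contact_force": force on the tool from outside, world axes, zero at the start; "moment": the same for the moment, N m; "grip_width": finger opening in m; "gripper_force": force on a finger pad.
Only numpy, scipy, OpenCV 4.12 (cv2) and the standard library are available. Lean on these libraries where they do the work, as an engineer would, in place of code of your own. Each camera call takes 0.05 s, during which the arm holds its last target. There are 200 camera calls.

## Working session

There is one attempt and no reset: what is moved stays moved. The work goes in short steps, Python scripts to look and compute and a tool call to move; the robot and the scene stay as the last step left them, time stands still between calls to the robot, and variables do not carry over. Pictures are saved under pics/ and viewed, at most 14 in all, crops included, and the job is handed in when it is done.

Besides the shell and the picture viewer there is one more tool, called after ">>>" in YAML: its name, and indented under it one key for each argument. step_arm: Moves the arm, as the interface text tells. Its arguments: {"type":"object","properties":{"plan":{"type":"array","items":{"type":"array","items":{"type":"array","items":{"type":"number"}}}},"fingers":{"type":"number"},"squeeze":{"type":"number"}},"required":["plan"]}

```bash
ls; mkdir -p pics
cat > h.py <<'E'
import numpy as np, cv2
from cell import arm
from scipy.spatial.transform import Rotation as Ro
def cam(n):
    m=arm.camera_model(n); f=240/np.tan(np.radians(m["vertical_fov"])/2)
    return f,m["cx"],m["cy"],np.array(m["R"]),np.array(m["t"])
def ray(c,u,v,z):
    f,cx,cy,R,t=c; o=-R.T@t; d=R.T@np.array([(u-cx)/f,(v-cy)/f,1.]); return o+d*(z-o[2])/d[2]
def proj(c,X):
    f,cx,cy,R,t=c; p=R@np.array(X)+t; return np.array([f*p[0]/p[2]+cx,f*p[1]/p[2]+cy])
def cloud(c,D):
    f,cx,cy,R,t=c; v,u=np.mgrid[:480,:640]; P=np.stack([(u-cx)/f*D,(v-cy)/f*D,D],-1); return (P-t)@R
def snap(n,fn=None):
    c=cam(n); I,D=arm.snapshot(n)
    if fn: cv2.imwrite("pics/"+fn,I[:,:,::-1])
    return c,I,D
E
python3 - <<'E'
from h import *
o=arm.observe(); print(o)
for n in("top","side"):
    c,I,D=snap(n,n+"0.png"); print(n,c,(D>0).mean()); np.savez(n+"0",I=I,D=D)
E
```

```text
pics
{'t': 0.0, 'joint_pos': array([-1.31929362e+00,  3.79382953e-01,  1.73472774e+00,  4.83591759e-06,
        1.02848724e+00, -3.32938507e-02]), 'qd': array([ 2.40927829e-04, -2.10436287e-03, -2.43268567e-06, -1.52937477e-04,
       -6.40673864e-06, -3.44421716e-04]), 'joint_torque': array([-2.19410367e-04, -7.63727188e+01, -4.34369516e+01,  6.51457999e-02,
        4.24714421e-02, -1.26119853e-04]), 'eef_pos': array([ 0.19657848, -0.67143395,  0.19153244]), 'orientation': array([-3.10880590e+00, -4.45701281e-01,  1.65426003e-04]), 'contact_force': array([0.29914087, 0.34244966, 0.04093867]), 'moment': array([-0.01415423,  0.02608517, -0.01710173]), 'gripper_force': 0.0, 'grip_width': 0.09090316061531237}
top (np.float64(540.8673229277117), 316.7616392789557, 244.00570153459356, array([[-0.01422546, -0.99976542, -0.01633222],
       [-0.99466652,  0.01581793, -0.10192304],
       [ 0.10215747,  0.01479521, -0.99465821]]), array([0.05486621, 0.58954284, 1.61073666])) 0.9959830729166667
side (np.float64(582.8163691657842), 321.8626258127456, 238.9404413153779, array([[-0.88736959, -0.46065943,  0.01918591],
       [-0.32988096,  0.60527852, -0.72444217],
       [ 0.3221083 , -0.64917702, -0.68906853]]), array([0.53763361, 0.26872913, 1.46981265])) 0.9959928385416666
```

View pics/top0.png

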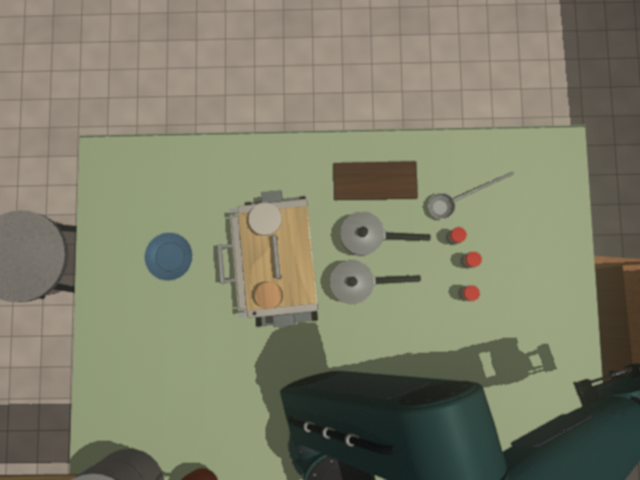

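View pics/side0.png

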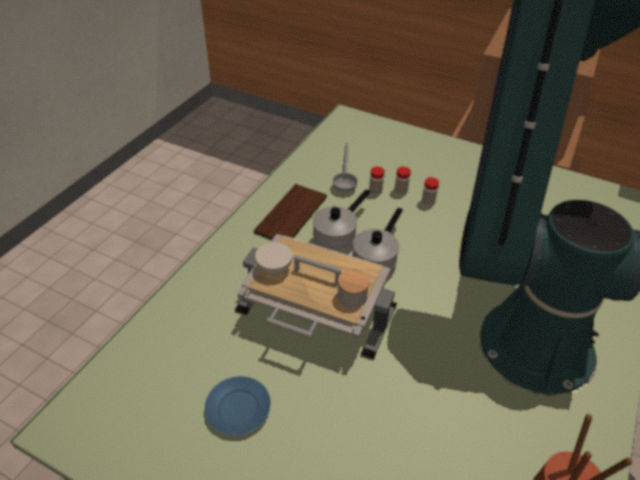

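The top view shows the rack with its handle near (276,257) and its pull bar at (222,264). The pans are at (362,232) and (351,281) with their handles pointing right. The red jars are at (457,235), (473,259) and (471,293). The board, saucer and ladle are well clear of all these.

```bash
cat > m.py <<'E'
from h import *
def blob(mask,n,amin=30):
    k,l,s,ce=cv2.connectedComponentsWithStats(mask.astype(np.uint8)); i=[j for j in range(1,k) if s[j,4]>=amin]
    i.sort(key=lambda j:-s[j,4]); return [(l==j) for j in i[:n]]
def jars(c,I,D,n=6):
    I=I.astype(int);P=cloud(c,D); m=(I[...,0]>110)&(I[...,1]<80)&(I[...,2]<80)
    out=[]
    for b in blob(m,n,20):
        q=P[b]; zt=np.percentile(q[:,2],90); t=q[q[:,2]>zt-.008]
        if b.sum()>0:
            (x,y),r=cv2.minEnclosingCircle(t[:,:2].astype(np.float32)); out.append((np.round([x,y],4),round(float(zt),4),round(r,4),int(b.sum())))
    return out
E
python3 - <<'E'
from m import *
c=cam("top"); z=np.load("top0.npz"); I,D=z["I"],z["D"]; P=cloud(c,D)
print(jars(c,I,D))
v,u=np.mgrid[:480,:640]
print("table z",np.median(P[300:400,100:200,2]),"deck",P[240:280:10,250,2],P[240:280:10,300,2])
Ii=I.astype(int)
# wood deck
wood=(Ii[...,0]-Ii[...,2]>40)&(Ii[...,0]>130)&(u>230)&(u<330)&(v>180)&(v<330)&(P[...,2]>.09)&(P[...,2]<.2)
b=blob(wood,1)[0]; q=P[b]; print("wood",b.sum(),np.median(q[:,2]),cv2.minAreaRect(q[:,:2].astype(np.float32)))
for n,(a,bb) in {"hand":((268,284),(225,285)),"bar":((212,228),(235,290))}.items():
    m=(u>=a[0])&(u<a[1])&(v>bb[0])&(v<bb[1]); zz=P[...,2]
    th=np.median(q[:,2])+.03 if n=="hand" else .07
    mm=m&(zz>th); w=P[mm]; print(n,mm.sum(),w.mean(0),w.min(0),w.max(0), cv2.minAreaRect(w[:,:2].astype(np.float32)))
dark=(Ii.sum(2)<150)
for uc,vc in((362,232),(351,281)):
    k=dark&(abs(u-uc)<15)&(abs(v-vc)<15)&(P[...,2]>.1); h=dark&(u>uc+20)&(u<uc+80)&(abs(v-vc)<14)&(P[...,2]>.045)&(P[...,2]<.09)
    bo=(np.hypot(u-uc,v-vc)<32)&(P[...,2]>.07)&(P[...,2]<.105)
    x=P[bo]; print("knob",k.sum(),P[k].mean(0),P[k].max(0)); print("handle",h.sum(),P[h].mean(0),cv2.minAreaRect(P[h][:,:2].astype(np.float32)),P[h].min(0),P[h].max(0)); print("body",cv2.minEnclosingCircle(x[:,:2].astype(np.float32)))
E
```

```text
[(array([ 0.4348, -0.398 ]), 0.0896, 0.0209, 159), (array([ 0.5207, -0.1806]), 0.0897, 0.2249, 157), (array([ 0.4809, -0.2027]), 0.0899, 0.2319, 155)]
table z -0.0009078960829861245 deck [0.12736009 0.124735   0.12480697 0.12711447] [0.12036593 0.12842419 0.13149055 0.12153894]
wood 5693 0.12699955763994944 ((0.5441117882728577, 0.15934380888938904), (0.2825036942958832, 0.20040178298950195), 5.1278767585754395)
hand 307 [0.55727926 0.16054219 0.17981797] [0.42263024 0.0216968  0.16193765] [0.62801594 0.17904604 1.66311653] ((0.5028582811355591, 0.13616368174552917), (0.2567637860774994, 0.11058565229177475), 31.67290496826172)
bar 228 [0.52893344 0.31651059 0.14006318] [0.42263024 0.0216968  0.10919603] [0.5834801  0.33267473 1.66311653] ((0.4621163010597229, 0.19952379167079926), (0.3482411801815033, 0.10702522099018097), 60.39692687988281)
knob 4 [ 0.61304245 -0.0781501   0.12621145] [ 0.62166784 -0.07632637  0.13238001]<stdin>:18: RuntimeWarning: Mean of empty slice.
  ret = um.true_divide(
Traceback (most recent call last):
ValueError: zero-size array to reduction operation minimum which has no identity
```

```bash
sed -i 's/q=P\[b\]; zt/q=P[b\&(D>.3)]; q=q[abs(q[:,2]-.08)<.02] if len(q) else q; q=P[b\&(D>.3)]; q=q[q[:,2]<.4]; zt/' m.py
python3 - <<'E'
from m import *
c=cam("top"); z=np.load("top0.npz"); I,D=z["I"],z["D"]; P=cloud(c,D); P[D<.3]=np.nan
P=np.nan_to_num(P,nan=-1)
print(jars(c,I,D))
v,u=np.mgrid[:480,:640]; Z=P[...,2]
Ii=I.astype(int); dark=(Ii.sum(2)<180)
def rect(n,w):
    if len(w)<3: print(n,len(w)); return
    print(n,len(w),np.median(w,0).round(4),w.min(0).round(3),w.max(0).round(3),cv2.minAreaRect(w[:,:2].astype(np.float32)))
rect("hand",P[blob((abs(u-276)<10)&(v>225)&(v<285)&(Z>.155)&(Z<.19),1,10)[0]])
rect("bar",P[blob((u>212)&(u<226)&(v>235)&(v<290)&(Z>.09)&(Z<.14),1,10)[0]])
for uc,vc in((362,232),(351,281)):
    k=(abs(u-uc)<15)&(abs(v-vc)<15)&(Z>.118); rect("knob",P[k])
    h=(u>uc+25)&(u<uc+85)&(abs(v-vc)<16)&(Z>.05)&(Z<.085); h=blob(h,1,5)[0]; rect("handle",P[h])
    w=P[h]; vv=np.linalg.svd(w[:,:2]-w[:,:2].mean(0))[2][0]; print("dir",np.degrees(np.arctan2(*vv)))
    bo=(np.hypot(u-uc,v-vc)<30)&(Z>.07)&(Z<.105); print("body",cv2.minEnclosingCircle(P[bo][:,:2].astype(np.float32)))
E
```

```text
[(array([ 0.4348, -0.398 ]), 0.0896, 0.0209, 159), (array([ 0.6055, -0.3664]), 0.0896, 0.0212, 157), (array([ 0.5331, -0.4075]), 0.0898, 0.0214, 155)]
hand 218 [0.5412 0.1584 0.1741] [0.481 0.147 0.162] [0.603 0.168 0.184] ((0.5420632362365723, 0.1587422639131546), (0.12285852432250977, 0.013964323326945305), 5.507430076599121)
bar 213 [0.5308 0.3215 0.1199] [0.471 0.308 0.109] [0.583 0.333 0.127] ((0.5270928740501404, 0.32015472650527954), (0.11279627680778503, 0.024220256134867668), 0.4650743007659912)
knob 89 [ 0.6129 -0.0856  0.1294] [ 0.599 -0.1    0.119] [ 0.628 -0.074  0.138] ((0.6133348345756531, -0.08665324002504349), (0.026062386110424995, 0.029322002083063126), 89.676513671875)
handle 287 [ 0.604  -0.2263  0.0658] [ 0.593 -0.291  0.053] [ 0.617 -0.166  0.08 ] ((0.604851484298706, -0.2283833771944046), (0.12552107870578766, 0.02004564180970192), 86.15692901611328)
dir -176.5183045960551
body ((0.6045143604278564, -0.09470988810062408), 0.07686144858598709)
knob 85 [ 0.4708 -0.0533  0.1294] [ 0.459 -0.065  0.12 ] [ 0.485 -0.039  0.14 ] ((0.4720410108566284, -0.05230051279067993), (0.02596704103052616, 0.02557344362139702), 89.67045593261719)
handle 294 [ 0.4771 -0.1921  0.0663] [ 0.466 -0.258  0.056] [ 0.488 -0.13   0.077] ((0.477778822183609, -0.19369608163833618), (0.019923023879528046, 0.12844417989253998), 2.337040662765503)
dir -2.4156338159248723
body ((0.48273977637290955, -0.06156759709119797), 0.07755918800830841)
```

```bash
cat > go.py <<'E'
import sys
from h import *
# args: x,y,z,yawdeg(of tool x) [mm,deg] ... ; optional start s=x,y,z,yaw
def pose(a): 
    y=np.radians(a[3]); return np.array(a[:3])/1000, Ro.from_euler("z",y)*Ro.from_euler("x",np.pi)
o=arm.observe(); p,R=np.array(o["eef_pos"]),Ro.from_rotvec(o["orientation"])
print("t %.2f"%o["t"],(p*1000).round(1),"yaw %.1f"%np.degrees(np.arctan2(R.as_matrix()[1,0],R.as_matrix()[0,0])),"F",np.round(o["contact_force"],1),"w %.4f"%o["grip_width"],o["gripper_force"])
for a in sys.argv[1:]:
    if a.startswith("s="): p,R=pose(eval(a[2:])); continue
    q,S=pose(eval(a)); t=R.inv().apply(q-p)*1000; w=(R.inv()*S).as_rotvec()
    print(a,"->",t.round(1).tolist()+w.round(3).tolist(),"dist %.0f"%np.linalg.norm(t), np.degrees(np.linalg.norm(w)).round(1))
E
python3 go.py 450,-450,400,16.3 s=450,-450,400,16.3 560,0,350,5.1 s=560,0,350,5.1 542,159,230,5.1
python3 - <<'E'
from h import *
o=arm.observe(); print(Ro.from_rotvec(o["orientation"]).as_matrix().round(3))
E
```

```text
t 0.10 [ 196.6 -671.4  191.6] yaw 16.3 F [1.  0.9 0.1] w 0.0911 0.0
450,-450,400,16.3 -> [305.4, -141.5, -208.3, -0.001, -0.0, 0.0] dist 396 0.1
560,0,350,5.1 -> [231.9, -401.0, 50.0, 0.0, -0.0, 0.195] dist 466 11.2
542,159,230,5.1 -> [-3.8, -160.0, 120.0, 0.0, 0.0, 0.0] dist 200 0.0
[[ 0.96   0.281 -0.   ]
 [ 0.281 -0.96   0.001]
 [ 0.    -0.001 -1.   ]]
```

>>> step_arm:
  plan:
    - [[305,-142,-208,0,0,0],[305,-142,-208,0,0,0],[305,-142,-208,0,0,0],[305,-142,-208,0,0,0],[305,-142,-208,0,0,0],[305,-142,-208,0,0,0],[305,-142,-208,0,0,0],[305,-142,-208,0,0,0],[305,-142,-208,0,0,0],[305,-142,-208,0,0,0],[305,-142,-208,0,0,0],[305,-142,-208,0,0,0]]
  fingers: 1

```text
t: 1.1
eef_pos: [0.45, -0.4494, 0.4002]
orientation: [3.109, 0.448, 0.0]
contact_force: [-0.3, -0.3, -0.6]
grip_width: 0.0909
gripper_force: 0.0
```

>>> step_arm:
  plan:
    - [[232,-401,50,0,0,0.195],[232,-401,50,0,0,0.195],[232,-401,50,0,0,0.195],[232,-401,50,0,0,0.195],[232,-401,50,0,0,0.195],[232,-401,50,0,0,0.195],[232,-401,50,0,0,0.195],[232,-401,50,0,0,0.195],[232,-401,50,0,0,0.195],[232,-401,50,0,0,0.195],[232,-401,50,0,0,0.195],[232,-401,50,0,0,0.195]]

```text
t: 2.1
eef_pos: [0.5593, 0.0036, 0.3481]
orientation: [-3.137, -0.144, 0.004]
contact_force: [0.2, -0.8, -0.8]
grip_width: 0.0911
gripper_force: 0.0
```

```bash
python3 go.py 542,159,270,5.1 542,159,151,5.1
python3 - <<'E'
from h import *
c,I,D=snap("wrist","w1.png"); print((D>0).mean(), proj(c,[.542,.159,.176]))
P=cloud(c,D); print(np.percentile(P[D>.05][:,2],[1,50,99]))
E
```

```text
t 2.10 [559.3   3.6 348.1] yaw 5.2 F [ 0.2 -0.8 -0.8] w 0.0911 0.0
542,159,270,5.1 -> [-2.8, -156.3, 78.2, -0.001, 0.002, 0.002] dist 175 0.2
542,159,151,5.1 -> [-2.5, -156.2, 197.2, -0.001, 0.002, 0.002] dist 252 0.2
0.9960123697916666 [144.94127891 199.76347981]
[-0.00179296  0.12543143  0.48650274]
```

View pics/w1.png

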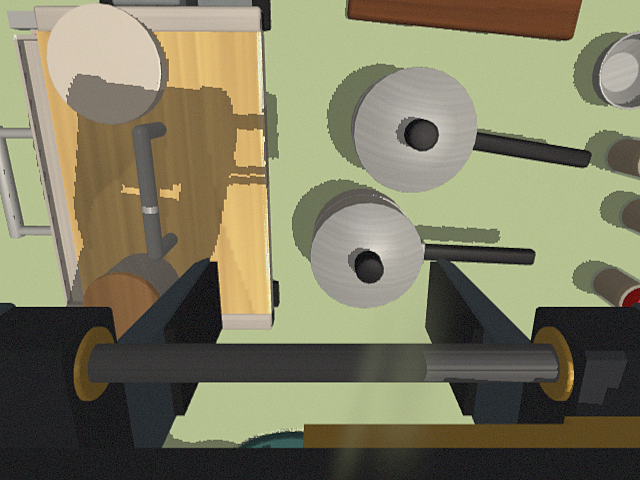

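The wrist view shows the lifting bar from (145,130) to (157,250), which fits the estimate. Both pans are at (415,130) and (368,255). I'll refine the bar and pan numbers with this view's depth.

Run:
```python
from m import *
c,I,D=snap("wrist"); P=cloud(c,D); Z=P[...,2]; v,u=np.mgrid[:480,:640]
m=(u>125)&(u<185)&(v>115)&(v<255)&(Z>.158)&(Z<.185); b=blob(m,1)[0]; w=P[b]
print(b.sum(),w.mean(0),np.percentile(w[:,2],[5,50,95]),cv2.minAreaRect(w[:,:2].astype(np.float32)))
m=(u>60)&(u<265)&(Z>.118)&(Z<.135)&(v>30)&(v<325);w=P[m];print("deck",np.median(w[:,2]))
e=P[(u>255)&(u<275)&(v>30)&(v<260)&(Z>.11)&(Z<.14)];
```

```text
2287 [0.55040404 0.15716007 0.17337919] [0.16712038 0.17443899 0.17653949] ((0.5454352498054504, 0.1584635227918625), (0.12074866890907288, 0.014324357733130455), 4.994962692260742)
deck 0.1268889840270786
```

>>> step_arm:
  plan:
    - [[-3,-156,78,0,0,0],[-3,-156,78,0,0,0],[-3,-156,78,0,0,0],[-3,-156,78,0,0,0],[-3,-156,78,0,0,0],[-3,-156,78,0,0,0]]

```text
t: 2.7
eef_pos: [0.5415, 0.1549, 0.2703]
orientation: [3.138, 0.142, -0.005]
contact_force: [0.2, 0.6, -0.0]
grip_width: 0.0915
gripper_force: 0.0
```

```bash
python3 go.py 544,158.6,150,5.1
```

```text
t 2.70 [541.5 154.9 270.3] yaw 5.2 F [ 0.2  0.6 -0. ] w 0.0915 0.0
544,158.6,150,5.1 -> [3.2, -3.5, 120.3, 0.001, 0.003, 0.002] dist 120 0.2
```

>>> step_arm:
  plan:
    - [[2,0,30,0,0,0],[2,0,60,0,0,0],[2,0,90,0,0,0],[2,0,105,0,0,0],[2,0,120,0,0,0],[2,0,120,0,0,0],[2,0,120,0,0,0],[2,0,120,0,0,0]]

```text
t: 3.37
eef_pos: [0.5455, 0.1543, 0.1535]
orientation: [-3.138, -0.139, -0.002]
contact_force: [0.2, 0.3, 0.6]
grip_width: 0.0912
gripper_force: 0.0
```

>>> step_arm:
  plan:
    - [[0,0,0,0,0,0],[0,0,0,0,0,0],[0,0,0,0,0,0],[0,0,0,0,0,0],[0,0,0,0,0,0],[0,0,0,0,0,0],[0,0,0,0,0,0],[0,0,0,0,0,0],[0,0,0,0,0,0],[0,0,0,0,0,0]]
  fingers: -1
  squeeze: 50

```text
t: 4.2
eef_pos: [0.5445, 0.1555, 0.1521]
orientation: [3.138, 0.141, -0.0]
contact_force: [-0.4, -0.5, 0.5]
grip_width: 0.0276
gripper_force: 0.0
```

>>> step_arm:
  plan:
    - [[0,0,0,0,0,0],[0,0,0,0,0,0],[0,0,0,0,0,0],[0,0,0,0,0,0],[0,0,0,0,0,0],[0,0,0,0,0,0]]

```text
t: 4.7
eef_pos: [0.5456, 0.1566, 0.1533]
orientation: [-3.137, -0.141, -0.004]
contact_force: [-1.0, 8.1, 10.4]
grip_width: 0.0007
gripper_force: 4.8
```

Run:
```python
from m import *
c,I,D=snap("wrist","w2.png"); o=arm.observe(); print(o["grip_width"],o["gripper_force"],o["contact_force"],o["moment"],o["eef_pos"])
```

```text
0.0005576656672165698 4.791646488010883 [-0.93007366  8.50836673  9.78815898] [1.58237343 0.21575423 0.03921433] [0.54559613 0.1565838  0.15335342]
```

View pics/w2.png

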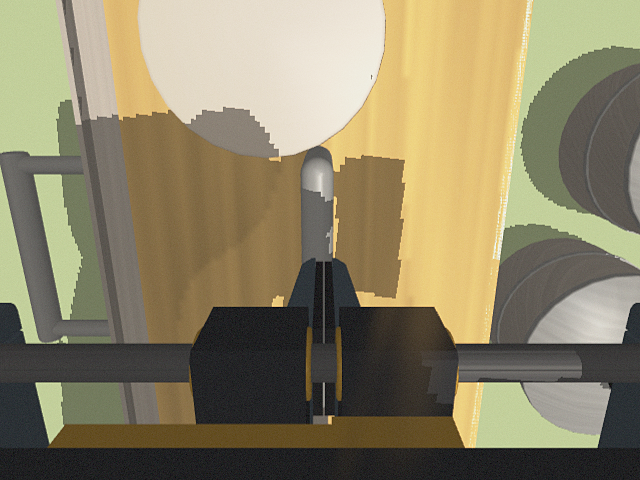

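Run:
```python
from m import *
c,I,D=snap("wrist"); P=cloud(c,D); o=arm.observe()
R=Ro.from_rotvec(o["orientation"]); p=np.array(o["eef_pos"])
print("tcp px",proj(c,p),"hold px",proj(c,p+R.apply([0,0,-.019])),"camz",(c[3]@p+c[4])[2], "cam c",-c[3].T@c[4])
for v in range(150,430,12): print(v,[(round(float(D[v,u]),3),P[v,u].round(3).tolist()) for u in (305,318,330)])
```

```text
tcp px [322.67196282 276.09016766] hold px [322.61774164 293.25166413] camz 0.20880325460952281 cam c [0.62916503 0.1633528  0.34610805]
150 [(0.169, [0.609, 0.169, 0.176]), (0.199, [0.605, 0.164, 0.145]), (0.218, [0.604, 0.158, 0.126])]
162 [(0.176, [0.603, 0.169, 0.17]), (0.174, [0.604, 0.164, 0.172]), (0.182, [0.603, 0.158, 0.164])]
174 [(0.174, [0.599, 0.168, 0.173]), (0.173, [0.599, 0.163, 0.175]), (0.174, [0.599, 0.158, 0.173])]
186 [(0.176, [0.594, 0.168, 0.173]), (0.175, [0.594, 0.163, 0.174]), (0.177, [0.594, 0.158, 0.172])]
198 [(0.178, [0.588, 0.168, 0.173]), (0.175, [0.59, 0.162, 0.175]), (0.177, [0.589, 0.157, 0.173])]
210 [(0.178, [0.584, 0.167, 0.174]), (0.177, [0.584, 0.162, 0.175]), (0.18, [0.584, 0.157, 0.172])]
222 [(0.18, [0.578, 0.167, 0.173]), (0.177, [0.579, 0.161, 0.176]), (0.18, [0.579, 0.156, 0.173])]
234 [(0.183, [0.573, 0.167, 0.172]), (0.179, [0.574, 0.161, 0.176]), (0.183, [0.574, 0.156, 0.172])]
246 [(0.184, [0.567, 0.166, 0.172]), (0.181, [0.569, 0.161, 0.175]), (0.186, [0.568, 0.155, 0.171])]
258 [(0.185, [0.562, 0.166, 0.173]), (0.184, [0.563, 0.16, 
[... 728 characters left out ...]
0.231])]
354 [(0.081, [0.583, 0.163, 0.276]), (0.088, [0.579, 0.16, 0.27]), (0.087, [0.58, 0.158, 0.271])]
366 [(0.08, [0.581, 0.163, 0.278]), (0.087, [0.577, 0.16, 0.271]), (0.087, [0.577, 0.158, 0.271])]
378 [(0.082, [0.577, 0.162, 0.276]), (0.088, [0.574, 0.16, 0.271]), (0.087, [0.575, 0.157, 0.272])]
390 [(0.081, [0.576, 0.162, 0.277]), (0.136, [0.54, 0.157, 0.231]), (0.136, [0.54, 0.154, 0.231])]
402 [(0.082, [0.573, 0.162, 0.277]), (0.137, [0.536, 0.157, 0.231]), (0.139, [0.535, 0.153, 0.23])]
414 [(0.083, [0.57, 0.162, 0.277]), (0.139, [0.531, 0.157, 0.231]), (0.139, [0.531, 0.153, 0.231])]
426 [(0.08, [0.57, 0.162, 0.28]), (0.081, [0.569, 0.159, 0.279]), (0.081, [0.57, 0.157, 0.28])]
```

The wrist view shows the fingers closed right above or around the bar at about (322,262), but the width reads 0. I'll check from the side camera.

Run:
```python
from m import *
c,I,D=snap("side"); o=arm.observe(); p=proj(c,o["eef_pos"]); print(p, proj(c,[.544,.1585,.168]))
x,y=int(p[0]),int(p[1]); cv2.imwrite("pics/s2.png",cv2.resize(I[y-75:y+75,x-100:x+100,::-1],(800,600),interpolation=cv2.INTER_CUBIC))
```

```text
[315.5025289  268.29129318] [315.77993838 264.88813833]
```

View pics/s2.png

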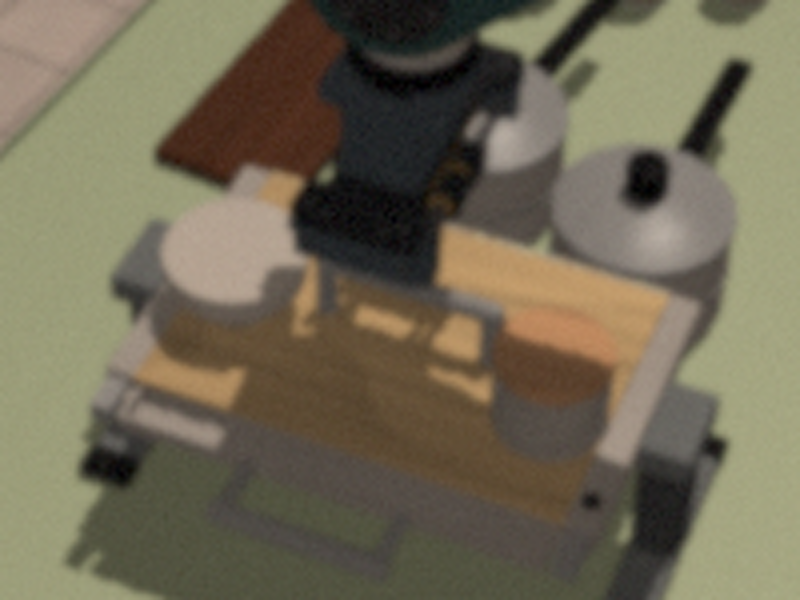

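The side view shows the closed fingertips sitting on top of the bar instead of around it, so the tips end higher than the reported TCP. I'll open, then measure the fingertips from the wrist depth.

>>> step_arm:
  plan:
    - [[0,0,-20,0,0,0],[0,0,-40,0,0,0],[0,0,-60,0,0,0],[0,0,-60,0,0,0],[0,0,-60,0,0,0],[0,0,-60,0,0,0],[0,0,-60,0,0,0]]

```text
t: 5.43
eef_pos: [0.5439, 0.1553, 0.2111]
orientation: [3.138, 0.141, -0.002]
contact_force: [-0.1, -0.0, -0.6]
grip_width: 0.0007
gripper_force: 0.0
```

Run:
```python
from m import *
print(arm.hold_point_z)
o=arm.observe(); print(o["eef_pos"],o["contact_force"],o["grip_width"])
c,I,D=snap("wrist","w3.png"); P=cloud(c,D); R=Ro.from_rotvec(o["orientation"]); L=R.inv().apply((P-o["eef_pos"]).reshape(-1,3)).reshape(P.shape)*1000
for v in range(230,420,8): print(v,[L[v,u].round(0).tolist() for u in (300,312,322,332,345)])
```

```text
0.0188
[0.54390169 0.15532357 0.21108999] [-0.12851135 -0.03862058 -0.58426367] 0.0007026625930195906
230 [[-3.0, -16.0, 86.0], [12.0, -6.0, 36.0], [12.0, -0.0, 36.0], [-3.0, 6.0, 84.0], [-3.0, 15.0, 85.0]]
238 [[-9.0, -16.0, 85.0], [7.0, -6.0, 37.0], [8.0, -0.0, 36.0], [-9.0, 6.0, 85.0], [-9.0, 15.0, 85.0]]
246 [[-15.0, -16.0, 85.0], [3.0, -6.0, 36.0], [2.0, -0.0, 37.0], [-15.0, 6.0, 85.0], [-15.0, 15.0, 85.0]]
254 [[-21.0, -16.0, 85.0], [-2.0, -6.0, 36.0], [-2.0, -0.0, 37.0], [-21.0, 6.0, 85.0], [-21.0, 15.0, 85.0]]
262 [[-27.0, -16.0, 86.0], [18.0, -4.0, -26.0], [17.0, -0.0, -23.0], [18.0, 4.0, -27.0], [-26.0, 15.0, 85.0]]
270 [[17.0, -9.0, -34.0], [17.0, -4.0, -33.0], [16.0, -0.0, -31.0], [15.0, 4.0, -27.0], [18.0, 9.0, -35.0]]
278 [[18.0, -9.0, -43.0], [18.0, -4.0, -43.0], [16.0, -0.0, -39.0], [16.0, 4.0, -39.0], [18.0, 9.0, -43.0]]
286 [[18.0, -8.0, -49.0], [18.0, -4.0, -50.0], [17.0, -0.0, -47.0], [17.0, 4.0, -47.0], [18.0, 8.0, -50.0]]
294 [[18.0, -8.0, -56.0], [18.0, -4.0, -56.0], [16.0, -0.0, -53.0], [17.0, 3.0, -54.0], [18.0, 8.0, -56.0]]
302 [[18.0, -8.0, -62.0], [18.0, -
[... 928 characters left out ...]
0, -118.0], [36.0, 4.0, -124.0]]
374 [[34.0, -4.0, -123.0], [29.0, -2.0, -117.0], [30.0, 0.0, -118.0], [31.0, 2.0, -119.0], [34.0, 4.0, -124.0]]
382 [[32.0, -4.0, -124.0], [28.0, -2.0, -118.0], [27.0, 0.0, -117.0], [27.0, 2.0, -116.0], [33.0, 4.0, -124.0]]
390 [[31.0, -4.0, -124.0], [-2.0, -3.0, -82.0], [-6.0, -0.0, -77.0], [-6.0, 3.0, -77.0], [31.0, 4.0, -124.0]]
398 [[29.0, -4.0, -124.0], [-4.0, -3.0, -83.0], [-9.0, -0.0, -78.0], [-9.0, 3.0, -77.0], [28.0, 5.0, -123.0]]
406 [[28.0, -4.0, -125.0], [-6.0, -3.0, -84.0], [-12.0, -0.0, -78.0], [-12.0, 3.0, -77.0], [28.0, 4.0, -125.0]]
414 [[25.0, -4.0, -124.0], [-9.0, -3.0, -84.0], [-15.0, -0.0, -77.0], [-14.0, 3.0, -78.0], [25.0, 5.0, -123.0]]
```

View pics/w3.png

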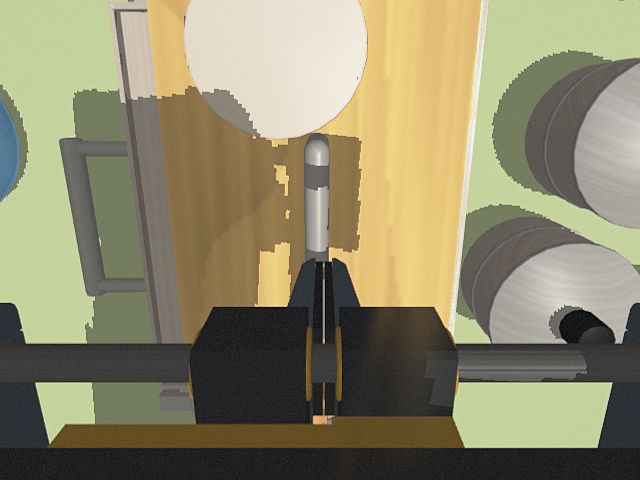

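The fingertips measure about 23 mm short of the reported TCP. The closed tips ended on top of the bar, and both fixed-camera heights match the specs. From here I aim with true tip z = reported z + 23 mm.

>>> step_arm:
  plan:
    - [[0,-3,0,0,0,0],[0,-3,0,0,0,0],[0,-3,0,0,0,0],[0,-3,0,0,0,0],[0,-3,0,0,0,0],[0,-3,0,0,0,0],[0,-3,0,0,0,0],[0,-3,0,0,0,0],[0,-3,0,0,0,0],[0,-3,0,0,0,0],[0,-3,0,0,0,0],[0,-3,0,0,0,0]]
  fingers: 0.2

```text
t: 6.48
eef_pos: [0.5442, 0.1585, 0.2122]
orientation: [-3.138, -0.141, -0.0]
contact_force: [-0.8, -0.8, -0.5]
grip_width: 0.0547
gripper_force: 0.0
```

>>> step_arm:
  plan:
    - [[0,0,20,0,0,0],[0,0,40,0,0,0],[0,0,55,0,0,0],[0,0,70,0,0,0],[0,0,77,0,0,0],[0,0,84,0,0,0],[0,0,84,0,0,0],[0,0,84,0,0,0]]

```text
t: 7.15
eef_pos: [0.5444, 0.1585, 0.1284]
orientation: [-3.138, -0.141, -0.0]
contact_force: [0.1, 0.1, 0.6]
grip_width: 0.0544
gripper_force: 0.0
```

>>> step_arm:
  plan:
    - [[0,0,0,0,0,0],[0,0,0,0,0,0],[0,0,0,0,0,0],[0,0,0,0,0,0],[0,0,0,0,0,0],[0,0,0,0,0,0],[0,0,0,0,0,0],[0,0,0,0,0,0],[0,0,0,0,0,0],[0,0,0,0,0,0],[0,0,0,0,0,0],[0,0,0,0,0,0]]
  fingers: -1
  squeeze: 50

```text
t: 8.15
eef_pos: [0.5442, 0.1593, 0.1283]
orientation: [-3.137, -0.14, -0.0]
contact_force: [-2.1, 8.7, -0.2]
grip_width: 0.013
gripper_force: 50.0
```

>>> step_arm:
  plan:
    - [[0,0,-5,0,0,0],[0,0,-10,0,0,0],[0,0,-15,0,0,0],[0,0,-20,0,0,0],[0,0,-25,0,0,0],[0,0,-30,0,0,0],[0,0,-33,0,0,0],[0,0,-36,0,0,0],[0,0,-38,0,0,0],[0,0,-40,0,0,0],[0,0,-40,0,0,0],[0,0,-40,0,0,0]]

```text
t: 9.15
eef_pos: [0.5441, 0.1593, 0.1672]
orientation: [-3.137, -0.14, -0.0]
contact_force: [6.1, 10.4, -16.6]
grip_width: 0.0131
gripper_force: 50.0
```

>>> step_arm:
  plan:
    - [[0,0,-1,0,0,0],[0,0,-2,0,0,0],[0,0,-3,0,0,0],[0,0,-3.5,0,0,0],[0,0,-4,0,0,0],[0,0,-4.5,0,0,0],[0,0,-5,0,0,0],[0,0,-5,0,0,0]]

```text
t: 9.82
eef_pos: [0.5441, 0.1593, 0.1719]
orientation: [-3.137, -0.14, -0.0]
contact_force: [8.1, 11.9, -19.5]
grip_width: 0.0132
gripper_force: 50.0
```

>>> step_arm:
  plan:
    - [[0,0,-0.5,0,0,0],[0,0,-1,0,0,0],[0,0,-1.5,0,0,0],[0,0,-2,0,0,0],[0,0,-2,0,0,0],[0,0,-2,0,0,0]]

```text
t: 10.32
eef_pos: [0.5441, 0.1593, 0.1743]
orientation: [-3.137, -0.14, -0.0]
contact_force: [5.6, 10.1, -14.8]
grip_width: 0.013
gripper_force: 50.0
```

Run:
```python
from m import *
o=arm.observe();print(o["eef_pos"],o["contact_force"])
c,I,D=snap("top"); P=cloud(c,D);Z=P[...,2];v,u=np.mgrid[:480,:640];Ii=I.astype(int)
wood=(Ii[...,0]-Ii[...,2]>40)&(Ii[...,0]>130)&(u>220)&(u<330)&(v>170)&(v<330)&(Z>.12)&(Z<.2); print(wood.sum(),np.median(Z[wood]))
```

```text
[0.54413806 0.15929884 0.17429745] [  5.59204022  10.14151423 -14.76493581]
1512 0.1716211324780913
```

>>> step_arm:
  plan:
    - [[0,0,-0.5,0,0,0],[0,0,-1,0,0,0],[0,0,-1,0,0,0]]

```text
t: 10.62
eef_pos: [0.5441, 0.1593, 0.1753]
orientation: [-3.137, -0.14, -0.0]
contact_force: [5.9, 10.9, -13.9]
grip_width: 0.0131
gripper_force: 50.0
```

>>> step_arm:
  plan:
    - [[0,0,-0.5,0,0,0],[0,0,-1,0,0,0],[0,0,-1,0,0,0]]

```text
t: 10.87
eef_pos: [0.5441, 0.1593, 0.176]
orientation: [-3.137, -0.14, -0.0]
contact_force: [8.8, 11.1, -19.5]
grip_width: 0.0129
gripper_force: 50.0
```

>>> step_arm:
  plan:
    - [[0,0,-0.5,0,0,0],[0,0,-1,0,0,0],[0,0,-1,0,0,0]]

```text
t: 11.12
eef_pos: [0.5441, 0.1593, 0.1762]
orientation: [-3.137, -0.14, -0.001]
contact_force: [14.2, 12.3, -31.2]
grip_width: 0.013
gripper_force: 50.0
```

>>> step_arm:
  plan:
    - [[0,0,-0.5,0,0,0],[0,0,-1,0,0,0],[0,0,-1,0,0,0]]

```text
t: 11.37
eef_pos: [0.544, 0.1593, 0.1763]
orientation: [-3.137, -0.14, -0.001]
contact_force: [19.1, 14.6, -42.4]
grip_width: 0.0132
gripper_force: 50.0
```

Run:
```python
from m import *
o=arm.observe();print(o["eef_pos"],o["contact_force"])
c,I,D=snap("top","t4.png"); P=cloud(c,D);Z=P[...,2];v,u=np.mgrid[:480,:640];Ii=I.astype(int)
wood=(Ii[...,0]-Ii[...,2]>40)&(Ii[...,0]>130)&(u>220)&(u<330)&(v>170)&(v<330)&(Z>.12)&(Z<.2); print(wood.sum(),np.median(Z[wood]))
A=I[180:340,200:340,::-1]; c,I,D=snap("side"); B=I[190:370,220:420,::-1]
cv2.imwrite("pics/c4.png",np.hstack([cv2.resize(A,(375,430),interpolation=2),cv2.resize(B,(420,430),interpolation=2)]))
```

```text
[0.54401384 0.1592986  0.17634419] [ 19.06085728  14.5592407  -42.35060711]
1557 0.17349308728605223
```

View pics/c4.png

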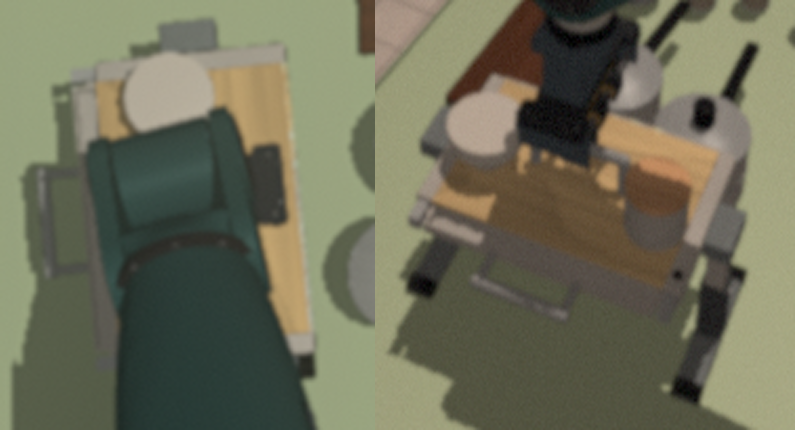

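The view shows the shelf level and raised, and the force jump at h≈0.061 suggests it has locked. I'll test by pressing down gently.

>>> step_arm:
  plan:
    - [[0,0,1,0,0,0],[0,0,2,0,0,0],[0,0,3,0,0,0],[0,0,4,0,0,0],[0,0,5,0,0,0],[0,0,5,0,0,0],[0,0,5,0,0,0]]

```text
t: 12.05
eef_pos: [0.5442, 0.1594, 0.1743]
orientation: [-3.137, -0.14, -0.0]
contact_force: [-1.7, 8.1, 0.6]
grip_width: 0.0128
gripper_force: 50.0
```

>>> step_arm:
  plan:
    - [[0,0,1,0,0,0],[0,0,2,0,0,0],[0,0,2,0,0,0]]

```text
t: 12.3
eef_pos: [0.5442, 0.1593, 0.1726]
orientation: [-3.137, -0.14, -0.0]
contact_force: [-2.9, 7.4, 4.9]
grip_width: 0.013
gripper_force: 50.0
```

```bash
cat > deck.py <<'E'
from m import *
o=arm.observe();print(o["eef_pos"].round(4),o["contact_force"].round(1))
c,I,D=snap("top"); P=cloud(c,D);Z=P[...,2];v,u=np.mgrid[:480,:640];Ii=I.astype(int)
wood=(Ii[...,0]-Ii[...,2]>40)&(Ii[...,0]>130)&(u>220)&(u<330)&(v>170)&(v<330)&(Z>.12)&(Z<.2); print(wood.sum(),np.median(Z[wood]),Z[wood].mean())
E
python3 deck.py
```

```text
[0.5442 0.1593 0.1726] [-2.9  7.4  4.9]
1592 0.16992521931493393 0.169917629655655
```

>>> step_arm:
  plan:
    - [[0,0,1,0,0,0],[0,0,2,0,0,0],[0,0,2,0,0,0]]

```text
t: 12.6
eef_pos: [0.5443, 0.1593, 0.1722]
orientation: [-3.137, -0.14, 0.0]
contact_force: [-15.1, 4.5, 29.8]
grip_width: 0.0129
gripper_force: 50.0
```

```bash
python3 deck.py
```

```text
[0.5443 0.1593 0.1722] [-15.1   4.5  29.8]
1606 0.16958679083420083 0.16956314687350818
```

The shelf is now blocked upward (42 N) and downward (30 N) within ±2 mm of h=0.060, so it has locked. Next I release and move to the pull bar.

>>> step_arm:
  plan:
    - [[0,0,-2,0,0,0],[0,0,-4,0,0,0],[0,0,-4,0,0,0],[0,0,-4,0,0,0]]

```text
t: 12.98
eef_pos: [0.5442, 0.1593, 0.174]
orientation: [-3.137, -0.14, -0.0]
contact_force: [1.9, 7.9, -4.5]
grip_width: 0.0128
gripper_force: 50.0
```

>>> step_arm:
  plan:
    - [[0,0,0,0,0,0],[0,0,0,0,0,0],[0,0,0,0,0,0],[0,0,0,0,0,0],[0,0,0,0,0,0],[0,0,0,0,0,0],[0,0,0,0,0,0],[0,0,0,0,0,0]]
  fingers: 0.2

```text
t: 13.65
eef_pos: [0.5442, 0.1584, 0.1742]
orientation: [3.138, 0.141, 0.0]
contact_force: [0.2, -0.1, 1.3]
grip_width: 0.0545
gripper_force: 0.0
```

>>> step_arm:
  plan:
    - [[0,0,-40,0,0,0],[0,0,-80,0,0,0],[0,0,-120,0,0,0],[0,0,-160,0,0,0],[0,-40,-160,0,0,0],[0,-80,-160,0,0,0],[0,-80,-160,0,0,0],[0,-80,-160,0,0,0]]

```text
t: 14.32
eef_pos: [0.5367, 0.2394, 0.3341]
orientation: [3.138, 0.145, -0.0]
contact_force: [1.3, 0.0, -0.4]
grip_width: 0.0545
gripper_force: 0.0
```

```bash
python3 deck.py
python3 - <<'E'
from m import *
c,I,D=snap("wrist","w5.png"); np.savez("w5",I=I,D=D,c=np.array(c,dtype=object),allow_pickle=True)
P=cloud(c,D); Z=P[...,2]
m=(P[...,1]>.285)&(P[...,1]<.37)&(abs(P[...,0]-.535)<.12)&(Z>.12)&(Z<.19)
w=P[blob(m,1)[0]]; print(len(w),np.percentile(w[:,2],[5,50,95]),w.min(0),w.max(0)); print(cv2.minAreaRect(w[w[:,1]>.305][:,:2].astype(np.float32)))
for y in np.arange(.29,.35,.005):
    q=w[(abs(w[:,1]-y)<.0025)]; print(round(y,3),len(q),(q[:,0].min().round(3),q[:,0].max().round(3),np.median(q[:,2]).round(4)) if len(q) else 0)
E
```

```text
[0.5367 0.2394 0.3341] [ 1.3  0.  -0.4]
3722 0.17132790426800118 0.1713260425999035
3818 [0.15567228 0.16451705 0.16693585] [0.47282228 0.28500451 0.15360745] [0.65485535 0.3342726  0.16923538]
((0.5296079516410828, 0.3196466565132141), (0.029256194829940796, 0.11357174068689346), 89.99744415283203)
0.29 657 (np.float64(0.479), np.float64(0.655), np.float64(0.1637))
0.295 193 (np.float64(0.478), np.float64(0.655), np.float64(0.1642))
0.3 126 (np.float64(0.477), np.float64(0.586), np.float64(0.1638))
0.305 131 (np.float64(0.477), np.float64(0.586), np.float64(0.1639))
0.31 134 (np.float64(0.474), np.float64(0.585), np.float64(0.1638))
0.315 403 (np.float64(0.473), np.float64(0.585), np.float64(0.1638))
0.32 749 (np.float64(0.473), np.float64(0.586), np.float64(0.1654))
0.325 662 (np.float64(0.473), np.float64(0.586), np.float64(0.1659))
0.33 288 (np.float64(0.505), np.float64(0.586), np.float64(0.1653))
0.335 26 (np.float64(0.566), np.float64(0.585), np.float64(0.1637))
0.34 0 0
0.345 0 0
```

View pics/w5.png

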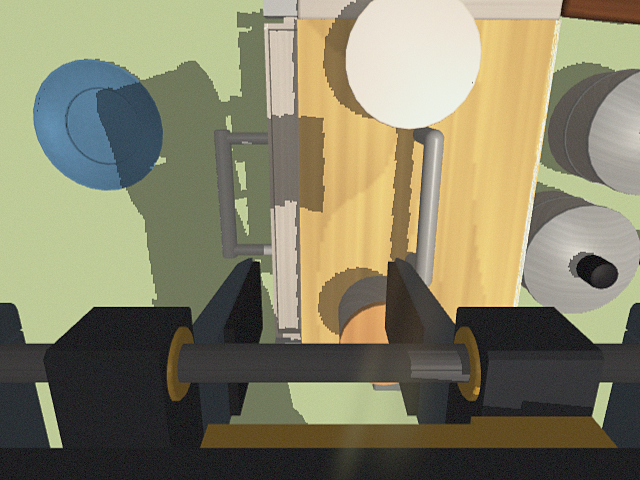

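The pull bar spans (222,133) to (230,255) in the view, its centre is about (0.5295, 0.322), and the finger gap is free.

```bash
python3 go.py 529.5,322,240,5.1 529.5,322,121,5.1
```

```text
t 14.42 [536.9 237.7 333.8] yaw 5.2 F [ 0.4 -0.6  1.2] w 0.0548 0.0
529.5,322,240,5.1 -> [0.3, -84.6, 93.8, 0.0, 0.001, 0.001] dist 126 0.1
529.5,322,121,5.1 -> [0.3, -84.7, 212.8, 0.0, 0.001, 0.001] dist 229 0.1
```

>>> step_arm:
  plan:
    - [[0,-35,0,0,0,0],[0,-70,0,0,0,0],[0,-84,30,0,0,0],[0,-84,60,0,0,0],[0,-84,94,0,0,0],[0,-84,94,0,0,0],[0,-84,94,0,0,0],[0,-84,94,0,0,0]]
  fingers: -0.34

```text
t: 15.08
eef_pos: [0.5305, 0.3214, 0.242]
orientation: [-3.138, -0.139, -0.002]
contact_force: [0.6, -0.4, 1.1]
grip_width: 0.0301
gripper_force: 0.0
```

>>> step_arm:
  plan:
    - [[0,0,20,0,0,0],[0,0,40,0,0,0],[0,0,60,0,0,0],[0,0,75,0,0,0],[0,0,90,0,0,0],[0,0,105,0,0,0],[0,0,119,0,0,0],[0,0,119,0,0,0],[0,0,119,0,0,0]]

```text
t: 15.83
eef_pos: [0.5301, 0.3218, 0.122]
orientation: [-3.138, -0.141, -0.001]
contact_force: [0.1, 0.1, 0.1]
grip_width: 0.0303
gripper_force: 0.0
```

>>> step_arm:
  plan:
    - [[0,0,0,0,0,0],[0,0,0,0,0,0],[0,0,0,0,0,0],[0,0,0,0,0,0],[0,0,0,0,0,0],[0,0,0,0,0,0],[0,0,0,0,0,0],[0,0,0,0,0,0]]
  fingers: -1
  squeeze: 30

```text
t: 16.5
eef_pos: [0.5302, 0.3223, 0.1217]
orientation: [-3.137, -0.141, -0.002]
contact_force: [2.5, 5.8, 4.6]
grip_width: 0.0133
gripper_force: 30.0
```

>>> step_arm:
  plan:
    - [[0,-8,0,0,0,0],[0,-16,0,0,0,0],[0,-24,0,0,0,0],[0,-32,0,0,0,0],[0,-40,0,0,0,0],[0,-48,0,0,0,0],[0,-56,0,0,0,0],[0,-62,0,0,0,0],[0,-66,0,0,0,0],[0,-70,0,0,0,0],[0,-70,0,0,0,0]]

```text
t: 17.42
eef_pos: [0.5239, 0.3897, 0.121]
orientation: [3.134, 0.143, 0.001]
contact_force: [7.3, -16.2, 6.6]
grip_width: 0.0134
gripper_force: 30.0
```

>>> step_arm:
  plan:
    - [[0,-1,0,0,0,0],[0,-2,0,0,0,0],[0,-3,0,0,0,0],[0,-4,0,0,0,0],[0,-5,0,0,0,0],[0,-6,0,0,0,0],[0,-7,0,0,0,0],[0,-8,0,0,0,0],[0,-8,0,0,0,0]]

```text
t: 18.17
eef_pos: [0.5232, 0.3922, 0.1204]
orientation: [3.126, 0.143, -0.004]
contact_force: [14.3, -58.8, 18.3]
grip_width: 0.0161
gripper_force: 30.0
```

>>> step_arm:
  plan:
    - [[0,-0.7,0,0,0,0],[0,-1.4,0,0,0,0],[0,-2,0,0,0,0],[0,-2,0,0,0,0]]

```text
t: 18.5
eef_pos: [0.5231, 0.394, 0.1204]
orientation: [3.126, 0.143, -0.004]
contact_force: [13.6, -57.4, 18.0]
grip_width: 0.0199
gripper_force: 30.0
```

>>> step_arm:
  plan:
    - [[0,-0.7,0,0,0,0],[0,-1.4,0,0,0,0],[0,-2,0,0,0,0],[0,-2,0,0,0,0]]

```text
t: 18.83
eef_pos: [0.5229, 0.396, 0.1204]
orientation: [3.126, 0.143, -0.004]
contact_force: [13.9, -57.6, 18.7]
grip_width: 0.0238
gripper_force: 30.0
```

>>> step_arm:
  plan:
    - [[0,4,0,0,0,0],[0,8,0,0,0,0],[0,8,0,0,0,0],[0,8,0,0,0,0]]

```text
t: 19.17
eef_pos: [0.5236, 0.3903, 0.1206]
orientation: [3.13, 0.142, -0.002]
contact_force: [11.7, -39.2, 11.9]
grip_width: 0.013
gripper_force: 30.0
```

>>> step_arm:
  plan:
    - [[0,3,0,0,0,0],[0,3,0,0,0,0],[0,3,0,0,0,0],[0,3,0,0,0,0],[0,3,0,0,0,0]]
  fingers: -0.34

```text
t: 19.58
eef_pos: [0.5228, 0.3927, 0.1209]
orientation: [3.138, 0.142, -0.001]
contact_force: [-0.0, 0.1, -0.3]
grip_width: 0.0304
gripper_force: 0.0
```

```bash
python3 go.py
```

```text
t 19.58 [522.8 392.7 120.9] yaw 5.2 F [-0.   0.1 -0.3] w 0.0304 0.0
```

>>> step_arm:
  plan:
    - [[0,0,-40,0,0,0],[0,0,-80,0,0,0],[0,0,-120,0,0,0],[0,0,-160,0,0,0],[0,0,-200,0,0,0],[-30,40,-240,0,0,0],[-60,80,-250,0,0,0],[-60,100,-250,0,0,0],[-60,100,-250,0,0,0]]

```text
t: 20.33
eef_pos: [0.4709, 0.2845, 0.3734]
orientation: [-3.138, -0.141, -0.004]
contact_force: [1.1, 0.4, 0.8]
grip_width: 0.0301
gripper_force: 0.0
```

Run:
```python
from m import *
c,I,D=snap("wrist","w6.png"); P=cloud(c,D); a=np.radians(5.1); ex=np.array([np.cos(a),np.sin(a)]); ey=np.array([-np.sin(a),np.cos(a)])
L=np.dstack([(P[...,:2]-[.544,.1585])@ex,(P[...,:2]-[.544,.1585])@ey,P[...,2]])
# profile along rack y at rack x ~0.03..0.05 
for x0 in(-.03,.04):
    print(x0,[ (y,round(float(np.median(L[m][:,2]))*1000)) for y in range(60,260,6) if (m:=(abs(L[...,0]-x0)<.01)&(abs(L[...,1]*1000-y)<3)&(D>.05)&(L[...,2]<.25)).sum()>5])
print("pinwing px",proj(c,np.r_[np.array([.544,.1585])+ex*-.15+ey*.08,.175]),"nearpin",proj(c,np.r_[np.array([.544,.1585])+ex*-.2,.08]))
```

```text
-0.03 [(60, 170), (66, 170), (72, 170), (78, 170), (84, 170), (90, 170), (96, 170), (102, 170), (108, 161), (114, 154), (120, 154), (126, 154), (132, 154), (138, 154), (144, 154), (150, 154), (156, 155), (162, 154), (168, 154), (174, 154), (180, 154), (186, 155), (192, 163), (216, 0), (222, 1), (228, 163), (234, 163), (240, 0), (246, 0), (252, 0), (258, 0)]
0.04 [(60, 170), (66, 170), (72, 170), (78, 170), (84, 170), (90, 170), (96, 170), (102, 170), (108, 162), (114, 154), (120, 154), (126, 154), (132, 154), (138, 155), (144, 154), (150, 154), (156, 154), (162, 154), (168, 154), (174, 154), (180, 155), (186, 155), (192, 163), (198, 163), (204, 163), (210, 162), (216, 160), (222, 2), (228, 164), (234, 163), (240, 0), (246, 0), (252, 0), (258, 0)]
pinwing px [375.3275731  277.97578778] nearpin [429.40955645 284.00086891]
```

View pics/w6.png

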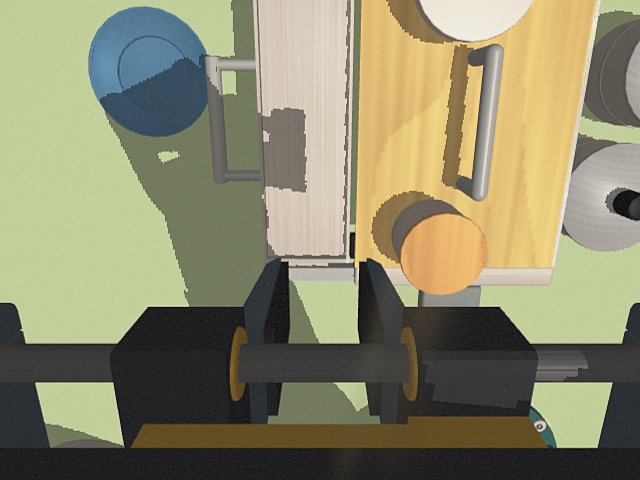

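The view shows the tray fully out (rack y 108–192), but the fingers hide the wing pin. I'll shift the camera to see the buttons.

>>> step_arm:
  plan:
    - [[-40,-10,30,0,0,0],[-75,-20,60,0,0,0],[-75,-20,60,0,0,0],[-75,-20,60,0,0,0]]

```text
t: 20.72
eef_pos: [0.393, 0.3009, 0.3084]
orientation: [3.136, 0.144, -0.006]
contact_force: [1.1, 0.5, 0.5]
grip_width: 0.0299
gripper_force: 0.0
```

Run:
```python
from m import *
a=np.radians(5.1); ex=np.array([np.cos(a),np.sin(a)]); ey=np.array([-np.sin(a),np.cos(a)])
pw=np.r_[np.array([.544,.1585])+ex*-.15+ey*.08,.172]; pn=np.r_[np.array([.544,.1585])+ex*-.195,.08]
def crop(n,p,h):
    c,I,D=snap(n); u,v=proj(c,p).astype(int); print(n,u,v); u=min(max(u,h),640-h); v=min(max(v,h),480-h); return cv2.resize(I[v-h:v+h,u-h:u+h,::-1],(390,390),interpolation=2)
cv2.imwrite("pics/pins.png",np.hstack([crop("wrist",pw,60),crop("side",pn,35)]))
```

```text
wrist 416 221
side 388 312
```

View pics/pins.png

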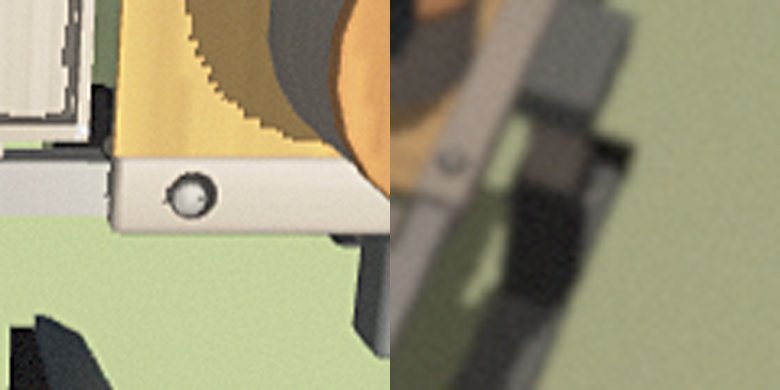

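The left crop shows the wing button out as a steel dome at (190,195). The shelf lock was already shown by force in both directions. Next are the pans, so I re-measure them in rack coordinates.

```bash
cat > pans.py <<'E'
from m import *
O=np.array([.544,.1585]); A=np.radians(5.1); M=np.array([[np.cos(A),np.sin(A)],[-np.sin(A),np.cos(A)]])
def rack(p): return M@(np.array(p[:2])-O)
def world(r): return O+M.T@np.array(r)
def pans(n="top"):
    c,I,D=snap(n); P=cloud(c,D); P[D<.05]=-1; Z=P[...,2]; Ii=I.astype(int)
    dark=(Ii.max(2)<75)&(P[...,1]<.09)&(P[...,1]>-.45)&(P[...,0]>.3)&(P[...,0]<.8)
    for b in blob(dark&(Z>.05)&(Z<.082),4,100):
        w=P[b][:,:2]; mu=w.mean(0); d=np.linalg.svd(w-mu,full_matrices=False)[2][0]; d=d if d[1]>0 else -d
        s=(w-mu)@d; 
        print("handle",b.sum(),"end",mu+d*s.min(),"len",np.ptp(s).round(3),"yaw",np.degrees(np.arctan2(-d[0],d[1])).round(2),"axis(from end 205)",(mu+d*(s.min()+.205)).round(4),"rack",rack(mu+d*(s.min()+.205)).round(4),"grip165",(mu+d*(s.min()+.04)).round(4))
    for b in blob((Z>.118)&(Z<.14)&(P[...,1]<.05)&(P[...,1]>-.3)&(P[...,0]<.75)&(P[...,0]>.35),4,40):
        w=P[b]; (x,y),r=cv2.minEnclosingCircle(w[:,:2].astype(np.float32)); print("knob",b.sum(),round(x,4),round(y,4),round(r,4),rack((x,y)).round(4))
if __name__=="__main__": pans()
E
python3 pans.py
```

```text
handle 224 end [ 0.60151662 -0.28737907] len 0.125 yaw -3.25 axis(from end 205) [ 0.6131 -0.0827] rack [ 0.0474 -0.2464] grip165 [ 0.6038 -0.2474]
handle 208 end [ 0.48195111 -0.25478543] len 0.128 yaw 2.11 axis(from end 205) [ 0.4744 -0.0499] rack [-0.0879 -0.2014] grip165 [ 0.4805 -0.2148]
knob 88 0.6142 -0.086 0.015 [ 0.0482 -0.2497]
knob 84 0.4721 -0.0523 0.0147 [-0.0904 -0.2036]
```

```bash
python3 go.py 520,20,380,50 s=520,20,380,50 604,-250,250,86.7 s=604,-250,250,86.7 604,-250,18,86.7
```

```text
t 20.87 [397.  301.5 312. ] yaw 5.2 F [ 0.7 -0.1  0.2] w 0.0302 0.0
520,20,380,50 -> [97.2, 291.4, -68.1, -0.0, -0.001, -0.782] dist 315 44.8
604,-250,250,86.7 -> [-152.8, 237.9, 130.0, 0.0, 0.0, -0.641] dist 311 36.7
604,-250,18,86.7 -> [0.0, -0.0, 232.0, 0.0, 0.0, 0.0] dist 232 0.0
```

>>> step_arm:
  plan:
    - [[0,0,-40,0,0,0],[10,30,-68,0,0,-0.08],[97,291,-68,0,0,-0.782],[97,291,-68,0,0,-0.782],[97,291,-68,0,0,-0.782],[97,291,-68,0,0,-0.782],[97,291,-68,0,0,-0.782],[97,291,-68,0,0,-0.782],[97,291,-68,0,0,-0.782],[97,291,-68,0,0,-0.782],[97,291,-68,0,0,-0.782],[97,291,-68,0,0,-0.782]]
  fingers: 0.2

```text
t: 21.87
eef_pos: [0.5197, 0.0185, 0.3798]
orientation: [2.849, 1.323, 0.001]
contact_force: [-0.5, 1.0, -0.4]
grip_width: 0.0547
gripper_force: 0.0
```

```bash
python3 go.py 604,-250,250,86.7
```

```text
t 21.87 [519.7  18.5 379.8] yaw 49.8 F [-0.5  1.  -0.4] w 0.0547 0.0
604,-250,250,86.7 -> [-150.8, 237.6, 129.8, 0.001, -0.0, -0.644] dist 310 36.9
```

>>> step_arm:
  plan:
    - [[-151,238,130,0,0,-0.643],[-151,238,130,0,0,-0.643],[-151,238,130,0,0,-0.643],[-151,238,130,0,0,-0.643],[-151,238,130,0,0,-0.643],[-151,238,130,0,0,-0.643],[-151,238,130,0,0,-0.643],[-151,238,130,0,0,-0.643],[-151,238,130,0,0,-0.643],[-151,238,130,0,0,-0.643],[-151,238,130,0,0,-0.643]]

```text
t: 22.78
eef_pos: [0.6041, -0.2482, 0.2497]
orientation: [2.282, 2.159, 0.001]
contact_force: [0.3, 0.5, -0.4]
grip_width: 0.0545
gripper_force: 0.0
```

```bash
python3 go.py 604,-250,18,86.7
python3 - <<'E'
from pans import *
pans("wrist")
E
```

```text
t 22.78 [ 604.1 -248.2  249.7] yaw 86.8 F [ 0.3  0.5 -0.4] w 0.0545 0.0
604,-250,18,86.7 -> [-1.8, -0.1, 231.7, 0.001, -0.0, 0.002] dist 232 0.1
handle 3569 end [ 0.48294558 -0.25630482] len 0.132 yaw 2.14 axis(from end 205) [ 0.4753 -0.0514] rack [-0.0871 -0.203 ] grip165 [ 0.4815 -0.2163]
handle 3160 end [ 0.60190916 -0.28964434] len 0.133 yaw -3.82 axis(from end 205) [ 0.6156 -0.0851] rack [ 0.0496 -0.249 ] grip165 [ 0.6046 -0.2497]
```

>>> step_arm:
  plan:
    - [[0,0,40,0,0,0],[0,0,80,0,0,0],[0,0,120,0,0,0],[0,0,150,0,0,0],[0,0,180,0,0,0],[0,0,205,0,0,0],[0,0,220,0,0,0],[0,0,231,0,0,0],[0,0,231,0,0,0],[0,0,231,0,0,0]]

```text
t: 23.67
eef_pos: [0.6043, -0.249, 0.0191]
orientation: [2.282, 2.158, 0.001]
contact_force: [0.2, -0.4, 0.3]
grip_width: 0.0548
gripper_force: 0.0
```

>>> step_arm:
  plan:
    - [[0,0,0,0,0,0],[0,0,0,0,0,0],[0,0,0,0,0,0],[0,0,0,0,0,0],[0,0,0,0,0,0],[0,0,0,0,0,0],[0,0,0,0,0,0],[0,0,0,0,0,0],[0,0,0,0,0,0],[0,0,0,0,0,0]]
  fingers: -1
  squeeze: 35

```text
t: 24.5
eef_pos: [0.604, -0.2493, 0.0184]
orientation: [2.282, 2.158, 0.001]
contact_force: [3.1, 0.6, 2.7]
grip_width: 0.0198
gripper_force: 34.9
```

```bash
python3 - <<'E'
from pans import *
# tool target for pan rack (x,y) with pan yaw 5.1: grip at 165 mm behind
for r in((.08,-.245),(.08,-.1),(.08,-.008),(-.08,-.21),(-.08,-.008)):
    print(r,(world((r[0],r[1]-.165))*1000).round(1))
E
python3 go.py 618,-253,18,95.1
```

```text
(0.08, -0.245) [ 660.1 -242.8]
(0.08, -0.1) [647.2 -98.3]
(0.08, -0.008) [639.1  -6.7]
(-0.08, -0.21) [ 497.7 -222.1]
(-0.08, -0.008) [479.7 -20.9]
t 24.50 [ 604.  -249.3   18.4] yaw 86.8 F [3.1 0.6 2.7] w 0.0198 34.948647022247314
618,-253,18,95.1 -> [-2.9, 14.2, 0.4, 0.001, 0.0, -0.145] dist 14 8.3
```

```bash
python3 go.py 632,-246,18.4,91 660,-243,18.4,95.1 s=660,-243,18.4,95.1 639,-6.7,18.4,95.1
```

```text
t 24.50 [ 604.  -249.3   18.4] yaw 86.8 F [3.1 0.6 2.7] w 0.0198 34.948647022247314
632,-246,18.4,91 -> [4.9, 27.7, -0.0, 0.001, 0.0, -0.074] dist 28 4.2
660,-243,18.4,95.1 -> [9.4, 55.5, 0.0, 0.001, 0.0, -0.145] dist 56 8.3
639,-6.7,18.4,95.1 -> [237.2, 0.1, 0.0, 0.0, 0.0, 0.0] dist 237 0.0
```

>>> step_arm:
  plan:
    - [[1,7,0,0,0,-0.018],[2,14,0,0,0,-0.036],[4,21,0,0,0,-0.054],[5,28,0,0,0,-0.073],[6,35,0,0,0,-0.091],[7,42,0,0,0,-0.109],[8,49,0,0,0,-0.127],[9.4,55.5,0,0,0,-0.145],[9.4,55.5,0,0,0,-0.145],[9.4,55.5,0,0,0,-0.145]]

```text
t: 25.33
eef_pos: [0.659, -0.2425, 0.0178]
orientation: [-2.117, -2.319, 0.002]
contact_force: [-3.4, 2.0, 4.6]
grip_width: 0.0199
gripper_force: 35.0
```

```bash
python3 go.py 639,-6.7,18.4,95.1; python3 pans.py
```

```text
t 25.33 [ 659.  -242.5   17.8] yaw 95.2 F [-3.4  2.   4.6] w 0.0199 35.02294421195984
639,-6.7,18.4,95.1 -> [236.6, 1.5, -0.5, -0.002, -0.001, 0.002] dist 237 0.2
knob 86 0.6428 -0.0803 0.0147 [ 0.0772 -0.2466]
knob 86 0.4722 -0.0525 0.0147 [-0.0902 -0.2038]
```

>>> step_arm:
  plan:
    - [[15,0,0,0,0,0],[35,0,0,0,0,0],[55,0,0,0,0,0],[75,0,0,0,0,0],[95,0,0,0,0,0],[115,0,0,0,0,0],[130,0,0,0,0,0],[140,0,0,0,0,0],[140,0,0,0,0,0]]

```text
t: 26.13
eef_pos: [0.647, -0.1018, 0.0182]
orientation: [-2.118, -2.319, -0.0]
contact_force: [1.2, 4.7, 1.1]
grip_width: 0.0199
gripper_force: 35.0
```

>>> step_arm:
  plan:
    - [[15,0,0,0,0,0],[30,0,0,0,0,0],[45,0,0,0,0,0],[60,0,0,0,0,0],[75,0,0,0,0,0],[85,0,0,0,0,0],[93,0,0,0,0,0],[97,0,0,0,0,0],[97,0,0,0,0,0],[97,0,0,0,0,0]]

```text
t: 26.97
eef_pos: [0.6386, -0.0068, 0.0181]
orientation: [-2.121, -2.318, -0.001]
contact_force: [1.1, 4.3, 2.0]
grip_width: 0.0204
gripper_force: 35.0
```

>>> step_arm:
  plan:
    - [[0,0,0,0,0,0],[0,0,0,0,0,0],[0,0,0,0,0,0],[0,0,0,0,0,0],[0,0,0,0,0,0],[0,0,0,0,0,0],[0,0,0,0,0,0],[0,0,0,0,0,0]]
  fingers: 0.2

```text
t: 27.63
eef_pos: [0.6385, -0.0068, 0.0181]
orientation: [-2.12, -2.318, 0.0]
contact_force: [-0.7, -0.3, -0.4]
grip_width: 0.0549
gripper_force: 0.0
```

>>> step_arm:
  plan:
    - [[0,0,-30,0,0,0],[0,0,-70,0,0,0],[0,0,-110,0,0,0],[-20,0,-150,0,0,0],[-50,0,-190,0,0,0],[-90,0,-220,0,0,0],[-90,0,-220,0,0,0],[-90,0,-220,0,0,0]]

```text
t: 28.3
eef_pos: [0.6481, -0.0992, 0.2414]
orientation: [2.12, 2.312, 0.004]
contact_force: [0.4, -0.3, -0.9]
grip_width: 0.0549
gripper_force: 0.0
```

```bash
python3 - <<'E'
from pans import *
pans(); print(); pans("wrist")
E
python3 go.py 480,-214.5,250,92.1
```

```text
handle 225 end [ 0.64114111 -0.04611606] len 0.112 yaw 4.46 axis(from end 205) [0.6252 0.1583] rack [ 0.0809 -0.0075] grip165 [ 0.638  -0.0062]

handle 3299 end [ 0.64258983 -0.04788832] len 0.104 yaw 4.6 axis(from end 205) [0.6261 0.1565] rack [ 0.0816 -0.0093] grip165 [ 0.6394 -0.008 ]
handle 2115 end [ 0.4822252  -0.22274662] len 0.1 yaw 2.47 axis(from end 205) [ 0.4734 -0.0179] rack [-0.086  -0.1695] grip165 [ 0.4805 -0.1828]
knob 1688 0.4739 -0.0529 0.015 [-0.0886 -0.2043]
t 28.40 [646.  -96.4 237.2] yaw 95.0 F [-0.4  0.8 -1. ] w 0.0547 0.0
480,-214.5,250,92.1 -> [-103.1, -175.8, -12.7, -0.001, -0.0, 0.051] dist 204 2.9
```

>>> step_arm:
  plan:
    - [[-105,-177,-12,0,0,0.05],[-105,-177,-12,0,0,0.05],[-105,-177,-12,0,0,0.05],[-105,-177,-12,0,0,0.05],[-105,-177,-12,0,0,0.05],[-105,-177,-12,0,0,0.05],[-105,-177,-12,0,0,0.05],[-105,-177,-12,0,0,0.05]]

```text
t: 29.07
eef_pos: [0.4795, -0.2158, 0.2489]
orientation: [-2.176, -2.263, 0.0]
contact_force: [-0.4, 0.1, 0.3]
grip_width: 0.0549
gripper_force: 0.0
```

```bash
python3 - <<'E'
from pans import *
pans("wrist")
E
python3 go.py 479.5,-217,18,92.2
```

```text
handle 3339 end [ 0.48117619 -0.25601138] len 0.132 yaw 2.22 axis(from end 205) [ 0.4732 -0.0512] rack [-0.0891 -0.2025] grip165 [ 0.4796 -0.216 ]
t 29.12 [ 479.9 -215.7  249.1] yaw 92.3 F [-0.5 -0.5 -0.9] w 0.0545 0.0
479.5,-217,18,92.2 -> [-1.5, -0.2, 231.1, -0.001, -0.001, 0.002] dist 231 0.1
```

>>> step_arm:
  plan:
    - [[0,0,40,0,0,0],[0,0,80,0,0,0],[0,0,120,0,0,0],[0,0,150,0,0,0],[0,0,180,0,0,0],[0,0,205,0,0,0],[0,0,220,0,0,0],[0,0,231,0,0,0],[0,0,231,0,0,0],[0,0,231,0,0,0]]

```text
t: 29.95
eef_pos: [0.4799, -0.2161, 0.0189]
orientation: [-2.176, -2.265, 0.0]
contact_force: [-1.0, 0.2, -0.6]
grip_width: 0.0547
gripper_force: 0.0
```

>>> step_arm:
  plan:
    - [[0,0,0,0,0,0],[0,0,0,0,0,0],[0,0,0,0,0,0],[0,0,0,0,0,0],[0,0,0,0,0,0],[0,0,0,0,0,0],[0,0,0,0,0,0],[0,0,0,0,0,0],[0,0,0,0,0,0],[0,0,0,0,0,0]]
  fingers: -1
  squeeze: 35

```text
t: 30.78
eef_pos: [0.4795, -0.2169, 0.0193]
orientation: [2.177, 2.264, -0.0]
contact_force: [-1.8, -3.1, 5.3]
grip_width: 0.0195
gripper_force: 35.0
```

```bash
python3 go.py 497.7,-222,18,95.1 s=497.7,-222,18,95.1 479.7,-21,18,95.1
```

```text
t 30.78 [ 479.5 -216.9   19.3] yaw 92.2 F [-1.8 -3.1  5.3] w 0.0195 34.99263882637024
497.7,-222,18,95.1 -> [-5.8, 18.0, 1.3, 0.0, 0.0, -0.05] dist 19 2.9
479.7,-21,18,95.1 -> [201.8, -0.1, -0.0, 0.0, 0.0, 0.0] dist 202 0.0
```

>>> step_arm:
  plan:
    - [[-2,6,0,0,0,-0.017],[-4,12,0,0,0,-0.034],[-5.5,18,0,0,0,-0.05],[-5.5,18,0,0,0,-0.05],[-5.5,18,0,0,0,-0.05]]

```text
t: 31.2
eef_pos: [0.4975, -0.2213, 0.019]
orientation: [-2.121, -2.317, 0.0]
contact_force: [-1.6, 1.5, 4.2]
grip_width: 0.0198
gripper_force: 35.0
```

>>> step_arm:
  plan:
    - [[15,0,0,0,0,0],[35,0,0,0,0,0],[55,0,0,0,0,0],[75,0,0,0,0,0],[95,0,0,0,0,0],[105,0,0,0,0,0],[105,0,0,0,0,0],[105,0,0,0,0,0]]

```text
t: 31.87
eef_pos: [0.4883, -0.1165, 0.0191]
orientation: [-2.12, -2.318, -0.001]
contact_force: [-0.0, 4.8, 1.4]
grip_width: 0.0196
gripper_force: 35.0
```

```bash
python3 go.py 479.7,-21,18,95.1; python3 pans.py
```

```text
t 31.87 [ 488.3 -116.5   19.1] yaw 95.1 F [-0.   4.8  1.4] w 0.0196 34.99336659908295
479.7,-21,18,95.1 -> [95.9, -0.1, 1.2, 0.0, -0.0, -0.0] dist 96 0.0
handle 171 end [ 0.64226752 -0.04516949] len 0.108 yaw 5.63 axis(from end 205) [0.6221 0.1588] rack [ 0.0779 -0.0066] grip165 [ 0.6383 -0.0054]
knob 52 0.4735 0.044 0.0135 [-0.0804 -0.1078]
```

>>> step_arm:
  plan:
    - [[15,0,0,0,0,0],[30,0,0,0,0,0],[45,0,0,0,0,0],[60,0,0,0,0,0],[75,0,0,0,0,0],[85,0,0,0,0,0],[92,0,0,0,0,0],[97,0,0,0,0,0],[97,0,0,0,0,0],[97,0,0,0,0,0]]

```text
t: 32.75
eef_pos: [0.4802, -0.0207, 0.0192]
orientation: [2.121, 2.317, 0.001]
contact_force: [0.3, 3.4, 2.0]
grip_width: 0.0197
gripper_force: 35.0
```

>>> step_arm:
  plan:
    - [[0,0,0,0,0,0],[0,0,0,0,0,0],[0,0,0,0,0,0],[0,0,0,0,0,0],[0,0,0,0,0,0],[0,0,0,0,0,0],[0,0,0,0,0,0],[0,0,0,0,0,0]]
  fingers: 0.2

```text
t: 33.42
eef_pos: [0.4797, -0.0203, 0.0191]
orientation: [2.12, 2.318, 0.0]
contact_force: [-0.2, -0.7, 0.2]
grip_width: 0.0545
gripper_force: 0.0
```

>>> step_arm:
  plan:
    - [[0,0,-30,0,0,0],[0,0,-70,0,0,0],[0,0,-110,0,0,0],[-20,0,-150,0,0,0],[-50,0,-190,0,0,0],[-90,0,-230,0,0,0],[-130,0,-250,0,0,0],[-170,0,-250,0,0,0],[-170,0,-250,0,0,0],[-170,0,-250,0,0,0]]
  fingers: 1

```text
t: 34.25
eef_pos: [0.4958, -0.1934, 0.2709]
orientation: [2.121, 2.313, 0.001]
contact_force: [0.6, 0.7, 0.3]
grip_width: 0.0914
gripper_force: 0.0
```

```bash
python3 - <<'E'
from pans import *
pans(); pans("wrist"); print(jars(*snap("top")))
for x in(-.09,0,.09): print(x,(world((x,.15))*1000).round(1))
E
python3 go.py
```

```text
handle 233 end [ 0.4837223  -0.06017135] len 0.11 yaw 4.86 axis(from end 205) [0.4664 0.1441] rack [-0.0786 -0.0074] grip165 [ 0.4803 -0.0203]
handle 172 end [ 0.64239174 -0.04586639] len 0.109 yaw 5.73 axis(from end 205) [0.6219 0.1581] rack [ 0.0776 -0.0073] grip165 [ 0.6384 -0.0061]
handle 961 end [ 0.64125131 -0.0489489 ] len 0.031 yaw 6.74 axis(from end 205) [0.6172 0.1546] rack [ 0.0726 -0.0104] grip165 [ 0.6366 -0.0092]
handle 888 end [ 0.48466678 -0.06184383] len 0.03 yaw 5.27 axis(from end 205) [0.4658 0.1423] rack [-0.0793 -0.0092] grip165 [ 0.481 -0.022]
[(array([ 0.4357, -0.3986]), 0.0889, 0.0219, 159), (array([ 0.6051, -0.3681]), 0.09, 0.0214, 157), (array([ 0.5325, -0.4088]), 0.0891, 0.0213, 155)]
-0.09 [441.  299.9]
0 [530.7 307.9]
0.09 [620.3 315.9]
t 34.40 [ 494.4 -189.3  268.6] yaw 95.1 F [-0.1  0.3  1.1] w 0.0910 0.0
```

Both pans sit at rack (±0.078, −0.008), inside the shelf outline. Now the jars, starting with the one at (0.605,−0.367), which goes to rack x=+0.09.

```bash
python3 go.py 605.2,-367.5,200,95.1 605.2,-367.5,13,95.1
```

```text
t 34.40 [ 494.4 -189.3  268.6] yaw 95.1 F [-0.1  0.3  1.1] w 0.0910 0.0
605.2,-367.5,200,95.1 -> [-187.3, 94.6, 68.5, -0.001, -0.001, -0.001] dist 221 0.1
605.2,-367.5,13,95.1 -> [-187.4, 94.8, 255.5, -0.001, -0.001, -0.001] dist 331 0.1
```

>>> step_arm:
  plan:
    - [[-187,95,50,0,0,0],[-187,95,68,0,0,0],[-187,95,68,0,0,0],[-187,95,68,0,0,0],[-187,95,68,0,0,0],[-187,95,68,0,0,0],[-187,95,68,0,0,0],[-187,95,68,0,0,0],[-187,95,68,0,0,0]]
  fingers: 0.54

```text
t: 35.15
eef_pos: [0.6058, -0.3658, 0.2013]
orientation: [-2.119, -2.319, -0.0]
contact_force: [-1.1, -0.2, -0.1]
grip_width: 0.0704
gripper_force: 0.0
```

```bash
python3 - <<'E'
from pans import *
c,I,D=snap("wrist"); print(jars(c,I,D)); print(jars(*snap("top")))
E
python3 go.py 605.2,-367.5,13,95.1
```

```text
[(array([ 0.606 , -0.3696]), 0.0859, 0.0226, 2674), (array([ 0.4351, -0.3999]), 0.0858, 0.0232, 2565), (array([ 0.5332, -0.4107]), 0.0859, 0.0229, 1746)]
[(array([ 0.6091, -0.3634]), 0.0903, 0.0201, 81)]
t 35.25 [ 606.  -366.1  201.9] yaw 95.2 F [-0.5  0.4  0.3] w 0.0705 0.0
605.2,-367.5,13,95.1 -> [-1.3, -1.0, 188.9, 0.0, 0.0, 0.001] dist 189 0.1
```

>>> step_arm:
  plan:
    - [[-3,0,40,0,0,0],[-3,0,80,0,0,0],[-3,0,110,0,0,0],[-3,0,135,0,0,0],[-3,0,160,0,0,0],[-3,0,175,0,0,0],[-3,0,188,0,0,0],[-3,0,188,0,0,0],[-3,0,188,0,0,0]]

```text
t: 36.0
eef_pos: [0.6066, -0.3704, 0.0138]
orientation: [2.12, 2.318, 0.0]
contact_force: [0.7, -1.0, 0.8]
grip_width: 0.0706
gripper_force: 0.0
```

>>> step_arm:
  plan:
    - [[0,0,0,0,0,0],[0,0,0,0,0,0],[0,0,0,0,0,0],[0,0,0,0,0,0],[0,0,0,0,0,0],[0,0,0,0,0,0],[0,0,0,0,0,0],[0,0,0,0,0,0]]
  fingers: -1
  squeeze: 20

```text
t: 36.67
eef_pos: [0.6067, -0.3708, 0.0141]
orientation: [2.12, 2.317, 0.0]
contact_force: [-2.7, 0.4, 6.5]
grip_width: 0.0475
gripper_force: 20.0
```

```bash
python3 go.py 606,-369,330,95.1 s=606,-369,330,95.1 615,-20,340,95.1 620.3,316,330,95.1; python3 go.py s=533,-411,13,95.1 531,308,330,95.1  s=435,-400,13,95.1 441,300,330,95.1
```

```text
t 36.67 [ 606.7 -370.8   14.1] yaw 95.1 F [-2.7  0.4  6.5] w 0.0475 20.001967549324036
606,-369,330,95.1 -> [1.7, -0.4, -315.9, 0.001, 0.001, 0.0] dist 316 0.0
615,-20,340,95.1 -> [346.8, 40.0, -10.0, 0.0, 0.0, 0.0] dist 349 0.0
620.3,316,330,95.1 -> [681.0, 75.1, 0.0, 0.0, 0.0, 0.0] dist 685 0.0
t 36.67 [ 606.7 -370.8   14.1] yaw 95.1 F [-2.7  0.4  6.5] w 0.0475 20.001967549324036
531,308,330,95.1 -> [716.3, 61.9, -317.0, 0.0, 0.0, 0.0] dist 786 0.0
441,300,330,95.1 -> [696.7, 68.2, -317.0, 0.0, 0.0, 0.0] dist 768 0.0
```

>>> step_arm:
  plan:
    - [[0,0,-10,0,0,0],[0,0,-35,0,0,0],[0,0,-65,0,0,0],[0,0,-95,0,0,0],[0,0,-125,0,0,0],[0,0,-155,0,0,0],[0,0,-190,0,0,0],[0,0,-225,0,0,0],[0,0,-255,0,0,0],[0,0,-285,0,0,0],[0,0,-305,0,0,0],[0,0,-316,0,0,0]]

```text
t: 37.67
eef_pos: [0.6069, -0.3708, 0.3331]
orientation: [2.118, 2.315, 0.001]
contact_force: [-0.5, -0.3, -1.4]
grip_width: 0.0475
gripper_force: 20.0
```

>>> step_arm:
  plan:
    - [[10,1,0,0,0,0],[35,4,0,0,0,0],[65,7,0,0,0,0],[97,11,0,0,0,0],[130,15,0,0,0,0],[165,19,0,0,0,0],[200,23,0,0,0,0],[235,27,0,0,0,0],[270,31,0,0,0,0],[300,35,0,0,0,0],[325,38,0,0,0,0],[340,40,0,0,0,0]]

```text
t: 38.67
eef_pos: [0.6147, -0.0253, 0.3274]
orientation: [-2.117, -2.318, 0.002]
contact_force: [-0.4, 0.6, -1.2]
grip_width: 0.0477
gripper_force: 20.0
```

>>> step_arm:
  plan:
    - [[10,1,0,0,0,0],[35,4,0,0,0,0],[65,7,0,0,0,0],[97,11,0,0,0,0],[130,15,0,0,0,0],[165,19,0,0,0,0],[200,23,0,0,0,0],[235,27,0,0,0,0],[270,30,0,0,0,0],[300,33,0,0,0,0],[325,35,0,0,0,0],[340,35,0,0,0,0]]

```text
t: 39.67
eef_pos: [0.6203, 0.3153, 0.328]
orientation: [-2.119, -2.318, 0.002]
contact_force: [1.1, -0.5, -2.0]
grip_width: 0.0478
gripper_force: 20.0
```

```bash
python3 go.py 620.3,316,190,95.1 620.3,316,170,95.1
```

```text
t 39.67 [620.3 315.3 328. ] yaw 95.1 F [ 1.1 -0.5 -2. ] w 0.0478 19.999351501464844
620.3,316,190,95.1 -> [0.8, 0.2, 138.0, -0.001, 0.0, 0.001] dist 138 0.1
620.3,316,170,95.1 -> [0.8, 0.2, 158.0, -0.001, 0.0, 0.001] dist 158 0.1
```

>>> step_arm:
  plan:
    - [[0,0,25,0,0,0],[0,0,55,0,0,0],[0,0,85,0,0,0],[0,0,110,0,0,0],[0,0,130,0,0,0],[0,0,145,0,0,0],[0,0,152,0,0,0],[0,0,156,0,0,0],[0,0,158,0,0,0],[0,0,158,0,0,0],[0,0,158,0,0,0]]

```text
t: 40.58
eef_pos: [0.6212, 0.3137, 0.1722]
orientation: [2.12, 2.318, 0.002]
contact_force: [-0.1, 0.3, -1.4]
grip_width: 0.0476
gripper_force: 20.0
```

>>> step_arm:
  plan:
    - [[0,0,1,0,0,0],[0,0,1,0,0,0],[0,0,1,0,0,0]]

```text
t: 40.83
eef_pos: [0.6208, 0.3136, 0.1706]
orientation: [2.12, 2.318, 0.001]
contact_force: [-0.6, -0.1, -1.1]
grip_width: 0.0475
gripper_force: 20.0
```

>>> step_arm:
  plan:
    - [[0,0,1,0,0,0],[0,0,1.5,0,0,0],[0,0,1.5,0,0,0]]

```text
t: 41.08
eef_pos: [0.6206, 0.3135, 0.1685]
orientation: [-2.12, -2.318, 0.0]
contact_force: [-0.3, -0.5, -2.5]
grip_width: 0.0479
gripper_force: 20.0
```

>>> step_arm:
  plan:
    - [[0,0,1,0,0,0],[0,0,1,0,0,0],[0,0,1,0,0,0]]

```text
t: 41.33
eef_pos: [0.6207, 0.3136, 0.1683]
orientation: [-2.12, -2.318, -0.0]
contact_force: [-3.3, -1.9, 6.7]
grip_width: 0.0475
gripper_force: 20.0
```

>>> step_arm:
  plan:
    - [[0,0,0,0,0,0],[0,0,0,0,0,0],[0,0,0,0,0,0],[0,0,0,0,0,0],[0,0,0,0,0,0],[0,0,0,0,0,0]]
  fingers: 0.54

```text
t: 41.83
eef_pos: [0.6206, 0.3135, 0.1676]
orientation: [-2.12, -2.318, 0.0]
contact_force: [0.2, 0.6, 0.3]
grip_width: 0.0705
gripper_force: 0.0
```

>>> step_arm:
  plan:
    - [[0,0,-15,0,0,0],[0,0,-40,0,0,0],[0,0,-75,0,0,0],[0,0,-110,0,0,0],[0,0,-145,0,0,0],[0,0,-165,0,0,0],[0,0,-165,0,0,0]]

```text
t: 42.42
eef_pos: [0.6224, 0.3144, 0.3398]
orientation: [2.118, 2.316, 0.012]
contact_force: [0.6, 0.9, 0.5]
grip_width: 0.0703
gripper_force: 0.0
```

```bash
python3 go.py 575,-20,330,95.1 533,-411,330,95.1; python3 -c "
from pans import *
c,I,D=snap('wrist','w9.png')
for j in jars(c,I,D): print(j, rack(j[0]))
for j in jars(*snap('top')): print('top',j, rack(j[0]))"
```

```text
t 42.42 [622.4 314.4 339.8] yaw 95.1 F [0.6 0.9 0.5] w 0.0703 0.0
575,-20,330,95.1 -> [-328.9, -77.0, 8.3, 0.008, -0.003, 0.0] dist 338 0.5
533,-411,330,95.1 -> [-714.6, -153.6, 6.6, 0.008, -0.003, 0.0] dist 731 0.5
(array([0.6211, 0.3144]), 0.2402, 0.0228, 2997) [0.09065339 0.14842905]
(array([ 0.7674, -0.0215]), 0.0154, 0.0089, 25) [ 0.2065146  -0.19914638]
top (array([ 0.5345, -0.4068]), 0.0892, 0.021, 150) [-0.05971434 -0.56221752]
top (array([ 0.4352, -0.3977]), 0.0887, 0.021, 136) [-0.15781228 -0.54432634]
```

>>> step_arm:
  plan:
    - [[-357,-77,3,0,0,0],[-357,-77,3,0,0,0],[-357,-77,3,0,0,0],[-357,-77,3,0,0,0],[-357,-77,3,0,0,0],[-357,-77,3,0,0,0],[-357,-77,3,0,0,0],[-357,-77,3,0,0,0],[-357,-77,3,0,0,0],[-357,-77,3,0,0,0]]

```text
t: 43.35
eef_pos: [0.5742, -0.0533, 0.3285]
orientation: [-2.124, -2.314, 0.003]
contact_force: [0.4, -0.6, 0.2]
grip_width: 0.0702
gripper_force: 0.0
```

>>> step_arm:
  plan:
    - [[-357,-76,20,0,0,0],[-357,-76,20,0,0,0],[-357,-76,20,0,0,0],[-357,-76,20,0,0,0],[-357,-76,20,0,0,0],[-357,-76,20,0,0,0],[-357,-76,20,0,0,0],[-357,-76,80,0,0,0],[-357,-76,130,0,0,0],[-357,-76,130,0,0,0],[-357,-76,130,0,0,0],[-357,-76,130,0,0,0]]

```text
t: 44.35
eef_pos: [0.5297, -0.4104, 0.1954]
orientation: [-2.117, -2.312, 0.0]
contact_force: [0.6, 1.3, -0.2]
grip_width: 0.0706
gripper_force: 0.0
```

```bash
python3 go.py 533,-411,13,95.1; python3 -c "
from pans import *
c,I,D=snap('wrist')
for j in jars(c,I,D): print(j)"
```

```text
t 44.35 [ 529.7 -410.4  195.4] yaw 95.0 F [ 0.6  1.3 -0.2] w 0.0706 0.0
533,-411,13,95.1 -> [-1.8, 4.1, 182.4, -0.005, -0.005, -0.001] dist 182 0.4
(array([ 0.4352, -0.3998]), 0.0858, 0.0228, 2918)
(array([ 0.5333, -0.4103]), 0.0859, 0.0226, 2785)
```

>>> step_arm:
  plan:
    - [[-1,2.5,40,0,0,0],[-1,2.5,80,0,0,0],[-1,2.5,110,0,0,0],[-1,2.5,135,0,0,0],[-1,2.5,160,0,0,0],[-1,2.5,175,0,0,0],[-1,2.5,185,0,0,0],[-1,2.5,185,0,0,0],[-1,2.5,185,0,0,0]]

```text
t: 45.15
eef_pos: [0.5352, -0.4123, 0.016]
orientation: [2.119, 2.317, 0.0]
contact_force: [-0.2, 0.0, -0.1]
grip_width: 0.0705
gripper_force: 0.0
```

>>> step_arm:
  plan:
    - [[0,0,0,0,0,0],[0,0,0,0,0,0],[0,0,0,0,0,0],[0,0,0,0,0,0],[0,0,0,0,0,0],[0,0,0,0,0,0],[0,0,0,0,0,0],[0,0,0,0,0,0]]
  fingers: -1
  squeeze: 20

```text
t: 45.82
eef_pos: [0.5345, -0.4124, 0.0155]
orientation: [2.12, 2.318, -0.0]
contact_force: [-2.5, 0.7, 8.4]
grip_width: 0.0479
gripper_force: 20.0
```

```bash
python3 go.py 531,308.5,330,95.1
```

```text
t 45.82 [ 534.5 -412.4   15.5] yaw 95.1 F [-2.5  0.7  8.4] w 0.0479 20.00233769416809
531,308.5,330,95.1 -> [718.2, 60.6, -314.9, 0.0, 0.0, -0.0] dist 787 0.0
```

>>> step_arm:
  plan:
    - [[0,0,-10,0,0,0],[0,0,-35,0,0,0],[0,0,-65,0,0,0],[0,0,-95,0,0,0],[0,0,-125,0,0,0],[0,0,-155,0,0,0],[0,0,-190,0,0,0],[0,0,-225,0,0,0],[0,0,-255,0,0,0],[0,0,-285,0,0,0],[0,0,-305,0,0,0],[0,0,-315,0,0,0]]

```text
t: 46.82
eef_pos: [0.5348, -0.4125, 0.3337]
orientation: [2.118, 2.315, 0.0]
contact_force: [-0.2, -0.9, -2.1]
grip_width: 0.0478
gripper_force: 20.0
```

>>> step_arm:
  plan:
    - [[10,1,0,0,0,0],[37,3,0,0,0,0],[67,6,0,0,0,0],[102,9,0,0,0,0],[137,12,0,0,0,0],[172,15,0,0,0,0],[207,18,0,0,0,0],[242,21,0,0,0,0],[277,24,0,0,0,0],[312,27,0,0,0,0],[342,29,0,0,0,0],[359,30,0,0,0,0]]

```text
t: 47.82
eef_pos: [0.5307, -0.0486, 0.3278]
orientation: [-2.117, -2.318, 0.002]
contact_force: [0.3, -0.7, -1.8]
grip_width: 0.0476
gripper_force: 20.0
```

>>> step_arm:
  plan:
    - [[10,1,0,0,0,0],[37,3,0,0,0,0],[67,6,0,0,0,0],[102,9,0,0,0,0],[137,12,0,0,0,0],[172,15,0,0,0,0],[207,18,0,0,0,0],[242,21,0,0,0,0],[277,24,0,0,0,0],[312,27,0,0,0,0],[342,29,0,0,0,0],[359,30,0,0,0,0]]

```text
t: 48.82
eef_pos: [0.5294, 0.3107, 0.3281]
orientation: [-2.119, -2.318, 0.002]
contact_force: [-0.5, -0.2, -0.9]
grip_width: 0.047
gripper_force: 20.0
```

```bash
python3 go.py 531,308.5,171,95.1
```

```text
t 48.82 [529.4 310.7 328.1] yaw 95.2 F [-0.5 -0.2 -0.9] w 0.0470 19.99898135662079
531,308.5,171,95.1 -> [-2.3, 1.7, 157.1, -0.002, 0.0, 0.001] dist 157 0.1
```

>>> step_arm:
  plan:
    - [[0,0,25,0,0,0],[0,0,55,0,0,0],[0,0,85,0,0,0],[0,0,110,0,0,0],[0,0,130,0,0,0],[0,0,145,0,0,0],[0,0,152,0,0,0],[0,0,156,0,0,0],[0,0,158,0,0,0],[0,0,159,0,0,0],[0,0,159,0,0,0],[0,0,159,0,0,0]]

```text
t: 49.82
eef_pos: [0.5306, 0.3086, 0.1714]
orientation: [2.12, 2.318, 0.002]
contact_force: [0.4, 0.6, -2.1]
grip_width: 0.0472
gripper_force: 20.0
```

>>> step_arm:
  plan:
    - [[0,0,1,0,0,0],[0,0,1.5,0,0,0],[0,0,1.5,0,0,0]]

```text
t: 50.07
eef_pos: [0.5305, 0.3086, 0.1697]
orientation: [2.12, 2.318, 0.001]
contact_force: [-0.9, -0.1, 2.6]
grip_width: 0.0478
gripper_force: 20.0
```

>>> step_arm:
  plan:
    - [[0,0,0.5,0,0,0],[0,0,0.5,0,0,0],[0,0,0.5,0,0,0]]

```text
t: 50.32
eef_pos: [0.5305, 0.3087, 0.1696]
orientation: [2.12, 2.318, 0.001]
contact_force: [-3.5, -2.2, 9.8]
grip_width: 0.0476
gripper_force: 20.0
```

>>> step_arm:
  plan:
    - [[0,0,0,0,0,0],[0,0,0,0,0,0],[0,0,0,0,0,0],[0,0,0,0,0,0],[0,0,0,0,0,0],[0,0,0,0,0,0]]
  fingers: 0.54

```text
t: 50.82
eef_pos: [0.5302, 0.3084, 0.1685]
orientation: [-2.12, -2.318, 0.0]
contact_force: [-0.4, -0.9, -0.5]
grip_width: 0.0703
gripper_force: 0.0
```

>>> step_arm:
  plan:
    - [[0,0,-15,0,0,0],[0,0,-40,0,0,0],[0,0,-75,0,0,0],[0,0,-110,0,0,0],[0,0,-145,0,0,0],[0,0,-165,0,0,0],[0,0,-165,0,0,0],[0,0,-165,0,0,0]]

```text
t: 51.48
eef_pos: [0.5306, 0.3086, 0.3347]
orientation: [2.12, 2.318, 0.003]
contact_force: [-0.3, -1.5, -1.6]
grip_width: 0.0705
gripper_force: 0.0
```

```bash
python3 go.py 435,-400,330,95.1 480,-50,330,95.1; python3 -c "
from pans import *
c,I,D=snap('wrist')
for j in jars(c,I,D): print(j, rack(j[0]))
for j in jars(*snap('top')): print('top',j)"
```

```text
t 51.48 [530.6 308.6 334.7] yaw 95.1 F [-0.3 -1.5 -1.6] w 0.0705 0.0
435,-400,330,95.1 -> [-697.3, -158.2, 3.8, 0.002, -0.001, -0.0] dist 715 0.1
480,-50,330,95.1 -> [-352.7, -82.3, 4.2, 0.002, -0.001, -0.0] dist 362 0.1
(array([0.5304, 0.3094]), 0.24, 0.0227, 3094) [-1.32009092e-04  1.51511559e-01]
(array([0.6208, 0.313 ]), 0.2402, 0.0229, 3091) [0.09023012 0.14706126]
top (array([ 0.4357, -0.3979]), 0.0896, 0.0212, 153)
top (array([0.6189, 0.3095]), 0.2428, 0.022, 148)
top (array([0.5369, 0.2966]), 0.2418, 0.0133, 40)
```

>>> step_arm:
  plan:
    - [[-349,-79,4,0,0,0],[-349,-79,4,0,0,0],[-349,-79,4,0,0,0],[-349,-79,4,0,0,0],[-349,-79,4,0,0,0],[-349,-79,4,0,0,0],[-349,-79,4,0,0,0],[-349,-79,4,0,0,0],[-349,-79,4,0,0,0],[-349,-79,4,0,0,0],[-349,-79,4,0,0,0]]

```text
t: 52.5
eef_pos: [0.4819, -0.0471, 0.3284]
orientation: [-2.122, -2.314, 0.002]
contact_force: [0.6, 0.8, 0.4]
grip_width: 0.0701
gripper_force: 0.0
```

>>> step_arm:
  plan:
    - [[-349,-79,20,0,0,0],[-349,-79,20,0,0,0],[-349,-79,20,0,0,0],[-349,-79,20,0,0,0],[-349,-79,20,0,0,0],[-349,-79,20,0,0,0],[-349,-79,20,0,0,0],[-349,-79,80,0,0,0],[-349,-79,130,0,0,0],[-349,-79,130,0,0,0],[-349,-79,130,0,0,0],[-349,-79,130,0,0,0]]

```text
t: 53.5
eef_pos: [0.434, -0.3992, 0.1964]
orientation: [-2.116, -2.313, -0.001]
contact_force: [-1.0, 0.8, 0.7]
grip_width: 0.0701
gripper_force: 0.0
```

>>> step_arm:
  plan:
    - [[0,0,0,0,0,0],[0,0,0,0,0,0]]

```text
t: 53.67
eef_pos: [0.4363, -0.4005, 0.2017]
orientation: [2.118, 2.318, 0.0]
contact_force: [0.8, 0.7, -0.0]
grip_width: 0.0704
gripper_force: 0.0
```

```bash
python3 go.py 435.3,-400,15,95.1; python3 -c "
from pans import *
c,I,D=snap('wrist')
for j in jars(c,I,D): print(j)"
```

```text
t 53.67 [ 436.3 -400.5  201.7] yaw 95.2 F [ 0.8  0.7 -0. ] w 0.0704 0.0
435.3,-400,15,95.1 -> [0.9, -1.2, 186.7, 0.002, 0.002, 0.001] dist 187 0.1
(array([ 0.4348, -0.4   ]), 0.086, 0.0226, 2694)
```

>>> step_arm:
  plan:
    - [[0,-1,40,0,0,0],[0,-1,80,0,0,0],[0,-1,110,0,0,0],[0,-1,135,0,0,0],[0,-1,160,0,0,0],[0,-1,175,0,0,0],[0,-1,186,0,0,0],[0,-1,186,0,0,0],[0,-1,186,0,0,0]]

```text
t: 54.47
eef_pos: [0.4347, -0.4012, 0.0147]
orientation: [2.119, 2.318, -0.0]
contact_force: [0.3, -0.4, 0.6]
grip_width: 0.0704
gripper_force: 0.0
```

>>> step_arm:
  plan:
    - [[0,0,0,0,0,0],[0,0,0,0,0,0],[0,0,0,0,0,0],[0,0,0,0,0,0],[0,0,0,0,0,0],[0,0,0,0,0,0],[0,0,0,0,0,0],[0,0,0,0,0,0]]
  fingers: -1
  squeeze: 20

```text
t: 55.13
eef_pos: [0.4344, -0.4013, 0.0144]
orientation: [2.12, 2.317, 0.0]
contact_force: [-0.8, 1.3, 8.6]
grip_width: 0.0477
gripper_force: 20.0
```

```bash
python3 go.py 441,300,330,95.1
```

```text
t 55.13 [ 434.4 -401.3   14.4] yaw 95.1 F [-0.8  1.3  8.6] w 0.0477 20.00093936920166
441,300,330,95.1 -> [697.7, 69.1, -316.0, 0.001, 0.001, -0.0] dist 769 0.1
```

>>> step_arm:
  plan:
    - [[0,0,-10,0,0,0],[0,0,-35,0,0,0],[0,0,-65,0,0,0],[0,0,-95,0,0,0],[0,0,-125,0,0,0],[0,0,-155,0,0,0],[0,0,-190,0,0,0],[0,0,-225,0,0,0],[0,0,-255,0,0,0],[0,0,-285,0,0,0],[0,0,-305,0,0,0],[0,0,-316,0,0,0]]

```text
t: 56.13
eef_pos: [0.4342, -0.4013, 0.3331]
orientation: [2.118, 2.315, -0.0]
contact_force: [0.2, -0.2, -1.6]
grip_width: 0.0477
gripper_force: 20.0
```

>>> step_arm:
  plan:
    - [[10,3,0,0,0,0],[34,10,0,0,0,0],[64,18,0,0,0,0],[97,27,0,0,0,0],[131,37,0,0,0,0],[165,47,0,0,0,0],[199,56,0,0,0,0],[233,66,0,0,0,0],[267,76,0,0,0,0],[300,85,0,0,0,0],[328,93,0,0,0,0],[344,97,0,0,0,0]]

```text
t: 57.13
eef_pos: [0.4989, -0.0464, 0.3278]
orientation: [-2.117, -2.318, 0.002]
contact_force: [1.0, -0.3, -2.6]
grip_width: 0.0477
gripper_force: 20.0
```

>>> step_arm:
  plan:
    - [[10,-1,0,0,0,0],[36,-3,0,0,0,0],[66,-5,0,0,0,0],[100,-8,0,0,0,0],[135,-11,0,0,0,0],[170,-14,0,0,0,0],[205,-17,0,0,0,0],[240,-20,0,0,0,0],[275,-23,0,0,0,0],[310,-26,0,0,0,0],[338,-28,0,0,0,0],[353,-28,0,0,0,0]]

```text
t: 58.13
eef_pos: [0.439, 0.3014, 0.3283]
orientation: [-2.118, -2.319, 0.003]
contact_force: [0.3, -0.6, -1.4]
grip_width: 0.0476
gripper_force: 20.0
```

>>> step_arm:
  plan:
    - [[0,0,0,0,0,0],[0,0,0,0,0,0]]

```text
t: 58.3
eef_pos: [0.4398, 0.2993, 0.3283]
orientation: [-2.119, -2.319, 0.003]
contact_force: [-0.5, -0.2, -1.6]
grip_width: 0.0478
gripper_force: 20.0
```

```bash
python3 go.py 441,300,170,95.1
```

```text
t 58.30 [439.8 299.3 328.3] yaw 95.2 F [-0.5 -0.2 -1.6] w 0.0478 19.999268352985382
441,300,170,95.1 -> [0.7, 1.6, 158.3, -0.002, 0.001, 0.001] dist 158 0.1
```

>>> step_arm:
  plan:
    - [[0,0,25,0,0,0],[0,0,55,0,0,0],[0,0,85,0,0,0],[0,0,110,0,0,0],[0,0,130,0,0,0],[0,0,145,0,0,0],[0,0,152,0,0,0],[0,0,156,0,0,0],[0,0,158,0,0,0],[0,0,159,0,0,0],[0,0,159,0,0,0],[0,0,159,0,0,0]]

```text
t: 59.3
eef_pos: [0.441, 0.2996, 0.1714]
orientation: [2.12, 2.318, 0.002]
contact_force: [-0.1, -0.4, -1.8]
grip_width: 0.0477
gripper_force: 20.0
```

>>> step_arm:
  plan:
    - [[0,0,1,0,0,0],[0,0,1.5,0,0,0],[0,0,1.5,0,0,0]]

```text
t: 59.55
eef_pos: [0.4407, 0.2995, 0.1692]
orientation: [2.12, 2.318, 0.0]
contact_force: [-0.5, 0.5, -1.7]
grip_width: 0.0477
gripper_force: 20.0
```

>>> step_arm:
  plan:
    - [[0,0,0.7,0,0,0],[0,0,0.7,0,0,0],[0,0,0.7,0,0,0]]

```text
t: 59.8
eef_pos: [0.4408, 0.2996, 0.1687]
orientation: [2.12, 2.318, 0.0]
contact_force: [-0.7, 0.1, 2.4]
grip_width: 0.0476
gripper_force: 20.0
```

>>> step_arm:
  plan:
    - [[0,0,0,0,0,0],[0,0,0,0,0,0],[0,0,0,0,0,0],[0,0,0,0,0,0],[0,0,0,0,0,0],[0,0,0,0,0,0]]
  fingers: 0.54

```text
t: 60.3
eef_pos: [0.4407, 0.2994, 0.1684]
orientation: [2.12, 2.318, 0.0]
contact_force: [-0.6, -0.6, 0.3]
grip_width: 0.0701
gripper_force: 0.0
```

>>> step_arm:
  plan:
    - [[0,0,-15,0,0,0],[0,0,-40,0,0,0],[0,0,-75,0,0,0],[0,0,-110,0,0,0],[0,0,-145,0,0,0],[0,0,-180,0,0,0],[0,0,-215,0,0,0],[0,0,-215,0,0,0],[0,0,-215,0,0,0]]

```text
t: 61.05
eef_pos: [0.4413, 0.2998, 0.3853]
orientation: [2.12, 2.317, 0.006]
contact_force: [-0.2, -0.5, -0.5]
grip_width: 0.0707
gripper_force: 0.0
```

>>> step_arm:
  plan:
    - [[-300,20,0,0,0,0],[-300,20,0,0,0,0],[-300,20,0,0,0,0],[-300,20,0,0,0,0],[-300,20,0,0,0,0],[-300,20,0,0,0,0],[-300,20,0,0,0,0],[-300,20,0,0,0,0],[-300,20,0,0,0,0],[-300,20,0,0,0,0],[-300,20,0,0,0,0],[-300,20,0,0,0,0]]

```text
t: 62.05
eef_pos: [0.487, 0.0037, 0.383]
orientation: [-2.118, -2.319, 0.0]
contact_force: [-0.0, -0.6, 0.2]
grip_width: 0.07
gripper_force: 0.0
```

>>> step_arm:
  plan:
    - [[-350,0,0,0,0,0],[-350,0,0,0,0,0],[-350,0,0,0,0,0],[-350,0,0,0,0,0],[-350,0,0,0,0,0],[-350,0,0,0,0,0],[-350,0,0,0,0,0],[-350,0,0,0,0,0],[-350,0,0,0,0,0],[-350,0,0,0,0,0],[-350,0,0,0,0,0],[-350,0,0,0,0,0]]

```text
t: 63.05
eef_pos: [0.5187, -0.3447, 0.3833]
orientation: [-2.119, -2.319, -0.0]
contact_force: [-0.4, 0.4, 0.8]
grip_width: 0.0702
gripper_force: 0.0
```

```bash
python3 go.py; python3 deck.py; python3 -c "
from pans import *
pans()
for j in jars(*snap('top')): print('top',j,rack(j[0]))
c,I,D=snap('top'); A=I[140:340,130:450,::-1]; c,I,D=snap('side'); B=I[150:450,190:450,::-1]
cv2.imwrite('pics/fin.png',np.hstack([cv2.resize(A,(420,400)),cv2.resize(B,(350,400))]))"
```

```text
t 63.05 [ 518.7 -344.7  383.3] yaw 95.2 F [-0.4  0.4  0.8] w 0.0702 0.0
[ 0.5187 -0.3447  0.3833] [-0.4  0.4  0.8]
5492 0.16993881783580245 0.1699700419989826
handle 224 end [ 0.4839259  -0.06039854] len 0.109 yaw 4.87 axis(from end 205) [0.4665 0.1439] rack [-0.0785 -0.0077] grip165 [ 0.4805 -0.0205]
handle 167 end [ 0.64228034 -0.04554105] len 0.109 yaw 5.71 axis(from end 205) [0.6219 0.1584] rack [ 0.0776 -0.007 ] grip165 [ 0.6383 -0.0057]
top (array([0.4408, 0.2996]), 0.2421, 0.0228, 237) [-0.09024845  0.14971529]
top (array([0.5301, 0.3095]), 0.2422, 0.0233, 230) [-0.00042193  0.15163783]
top (array([0.619 , 0.3136]), 0.2427, 0.0226, 221) [0.08849059 0.1478189 ]
```

View pics/fin.png

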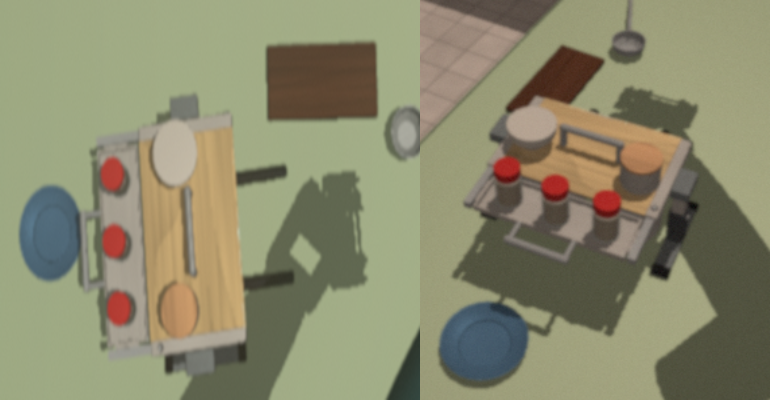

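The final view shows three jars upright in the tray, both pans under the shelf with their handles pointing out, and the bystanders untouched. I'm handing the job in.

```bash
python3 -c "
from cell import arm
print(arm.sign_off())"
```

```text
the job is handed in; nothing more can be done
None
```

The job is handed in: shelf and wing locked, both pans under the shelf with handles out, and all three jars upright in the tray. I confirmed the shelf lock by force both ways rather than by seeing its leg buttons.

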